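# Refill the rubble canister at the miniature painter's desk

### The arm

A 6-joint arm with a two-finger parallel gripper is mounted at the origin on the work surface. World frame = base frame: x ahead of the robot, y to its left, z up, the work surface at z = 0. Lengths are in m, angles in rad, forces in N, time in s.
With the tool pointing down it reaches from about 0.3 to 0.85 m from the base axis. Payload 4.2 kg.
Tool frame: the origin (TCP) lies midway between the tips of the shut fingers; the grasp point (between the pads) lies manip.hold_point_z behind it (manip.hold_point_z is the distance from the TCP to the grasp point, in m); x points along the fingers, y is the direction in which the jaws open and shut, and the axes are right-handed (so a half turn about x gives the same grasp; the last joint's range is limited). The gripper opens to 91 mm and grips with 3 to 60 N. Pads are 32 mm wide; open, the fingers measure 118 mm over their backs; the gripper's body (76 mm by 178 mm) begins 60 mm behind the grasp point.
Start: joints at [1.322, 0.32, 1.565, -0, 1.257, -0.02], TCP at [0.13, 0.56, 0.214] pointing down, gripper open.
Joint ranges: [-3.11, 3.11], [-0.84, 2.01], [0.21, 2.61], [-1.34, 4.49], [0.05, 2.63], [-2.56, 2.56]. Speed limits (rad/s): [2.57, 2.57, 3.14, 3.14, 3.14, 3.14].

### API

Orientations are given as a unit quaternion [x, y, z, w].
In Python, from cell import manip gives the robot as it stands. The module is installed in compiled form; this text tells all that it offers.
- The arm moves only by the shell command python3 -m pendant 'ROWS' [FORCE]. ROWS is JSON, one flat list of numbers, 7 for each row, row after row: the shift along the tool's x, y, z normalised to -1 to 1, where 1 is 0.2 m, then the turn, a rotation vector about the tool's x, y, z normalised to -1 to 1, where 1 is 0.15 rad, then the closure, from 0 (fully open) to 1 (shut). In form: [dx, dy, dz, wx, wy, wz, claw, dx, dy, dz, wx, wy, wz, claw, ...]. A call has 1 to 5 rows; each row shifts and turns the commanded pose from where the row before left it, along the tool's axes as they then stand; what a row does not reach is not made up. A row lasts 1/10 s, in which the tool goes at most 50 mm and 8.59 degrees, less where a joint would pass 70% of its speed; a pose out of reach is approached as far as the arm can. A call with a number of a shift or a turn outside -1 to 1 is refused whole. A call with a gripper value outside its range is refused whole. The fingers move at their own pace and stop on an object; FORCE is the grip in N (left out, the last holds). Time passes only in rows, so rows that do not move let the fingers close. It gives the time, the measured TCP pose, the force and the opening at its end, in the units of the state.
- manip.read_state(): the state, without advancing time (a new reading comes with each control period).
- manip.grab_frame(name): name is "side" or "top" or "wrist"; returns the picture (480x640x3 uint8, blue, green, red); there is no depth.
- manip.calibration(name): a dict with "fx", "fy", "cx", "cy" (pixels), "k1" (the pictures are not rectified: a ray, as slopes to the right and down, at radius r is drawn at 1 + k1 r^2 times it, then the intrinsics apply), "pose" (4x4, takes a point from camera to world coordinates). Camera axes: x right, y down, z forward; pixel columns grow to the right and rows downward; lengths in m; the calibration is good to about 2 mm. A picture is of the moment at which its call begins: read the wrist's pose just before it. calibration takes no time and is no camera call; for the wrist camera it gives the pose at the moment of the call.
- manip.sign_off(): hands the job in, once; it reports no verdict.
The state is a dict: "time_s": time; "q": joint angles; "qd": joint speeds; "joint_efforts": joint torques, N m; "tool_pos": TCP position; "ee_rot": TCP orientation; "wrist_force": force on the tool from outside, world axes, zero at the start; "ft_torque": the same for the moment, N m; "grip_width": finger opening in m.
Only numpy, scipy, OpenCV 4.12 (cv2) and the standard library are available. Lean on these libraries where they do the work, as an engineer would, in place of code of your own. Each camera call takes 0.05 s, during which the arm holds its last target. There are 200 camera calls.

### The job

Unlock the blue canister's lid by turning its red grip counter-clockwise, lift the lid off and lay it, grip upwards, in the middle of the green cutting mat. Then pick up the yellow cup, pour all seven chunks of rubble from it into the canister without spilling any, and stand the empty cup upright on the desk. Set the lid and the cup down rather than dropping them, and leave the other things on the desk where they are.

Things in the scene. Friction and masses are not known exactly. Their poses are not given: they have to be found in the camera images.
- canister: Blue round storage canister, FIXED upright on the desk. Outer diameter 96 mm, wall 4 mm (mouth 88 mm wide), height 85 mm, inner floor at 5 mm. Origin: centre of its underside; z up. Two dark steel hooks hold the lid, on its +x and -x sides, 51 to 64 mm from the axis and up to 98 mm above the desk.
- hook (a point): Point on the canister's +x hook: 57 mm out from the axis along the canister's +x, 98 mm above the desk. Each hook is a post on the clockwise side (seen from above) with a flat overhang reaching 28 mm counter-clockwise of the x axis, 8 mm above the rim, open at its counter-clockwise end. The -x hook is the same turned by half a turn
- lid: Loose bayonet lid, about 90 g, closed on the canister at the start. White disc, diameter 96 mm, 6 mm thick, over a grey plug of diameter 83 mm, 8 mm deep; two red ears 14 mm wide stick out along +x and -x to 60 mm from the axis and start under the hooks, at or near their posts. Origin: centre of the plug's underside (77 mm above the desk when closed, 3 mm when lying on the mat); z up.
- lid_grip (a point): On the lid's axis, 44 mm above the lid's origin, in the red upright grip bar: 46 mm long along the lid's x, 12 mm thick along y, from 14 to 52 mm above the lid's origin. The lid turns freely but cannot be lifted with its ears under the hooks; turned counter-clockwise (from above) until its x axis is 0.75 to 2 rad past the canister's x axis, it lifts straight off
- cup: Loose yellow plastic cup, about 70 g, round, no handle, open, upright on the desk with the seven chunks in it. Height 85 mm, outer diameter 58 mm at the foot and 64 mm at the rim, wall 3 mm. Origin: centre of its underside; z along its axis towards the mouth. It is rigid and bears a firm grip (40 N); the last chunks slide out only when it is tipped about 135 degrees from upright.
- mat: Green cutting mat lying FIXED on the desk, 200 mm (its x) by 160 mm (its y), 3 mm thick. Origin: centre of its underside.
- rubble0: A brick-red terracotta rubble chunk, a rounded block about 15 x 14 x 14 mm, 11 g; at the start all seven lie loose in the cup. Origin at its centre.
- rubble1: A brick-red terracotta rubble chunk, a rounded block about 15 x 14 x 14 mm, 11 g; at the start all seven lie loose in the cup. Origin at its centre.
- rubble2: A brick-red terracotta rubble chunk, a rounded block about 15 x 14 x 14 mm, 11 g; at the start all seven lie loose in the cup. Origin at its centre.
- rubble3: A brick-red terracotta rubble chunk, a rounded block about 15 x 14 x 14 mm, 11 g; at the start all seven lie loose in the cup. Origin at its centre.
- rubble4: A brick-red terracotta rubble chunk, a rounded block about 15 x 14 x 14 mm, 11 g; at the start all seven lie loose in the cup. Origin at its centre.
- rubble5: A brick-red terracotta rubble chunk, a rounded block about 15 x 14 x 14 mm, 11 g; at the start all seven lie loose in the cup. Origin at its centre.
- rubble6: A brick-red terracotta rubble chunk, a rounded block about 15 x 14 x 14 mm, 11 g; at the start all seven lie loose in the cup. Origin at its centre.
- dropper: Bystander: loose slim dropper bottle (white with a red band, black tip), diameter 25 mm, height 78 mm, standing close beside the cup. Origin: centre of its underside.
- pot: Bystander: loose low blue paint pot with a white cap, diameter 34 mm, height 32 mm, standing close beside the cup on the side away from the dropper bottle. Origin: centre of its underside.
- glue: Bystander: loose white glue bottle with a yellow band and red pointed nozzle, diameter 42 mm, height 155 mm, standing near the canister. Origin: centre of its underside.
- figure: Bystander: small loose painted figure on a black round base, base diameter 32 mm, height 46 mm, between the robot and the mat. Origin: centre of its underside.
- palette: Bystander: flat wooden round paint palette lying FIXED behind the mat, diameter 110 mm, 4 mm thick. Origin: centre of its underside.
- brushjar: Bystander: FIXED glass jar of brushes on the right-hand side, diameter 72 mm, 95 mm high, brushes leaning out to about 180 mm. Origin: centre of its underside. Beyond it, at the right end of the desk (x 0.37 to 0.51, y below -0.67 m), stand two fixed spray cans 185 mm high; along the far edge (x above 0.84 m) fixed paint racks 70 mm high with bottles to 140 mm.
- woodbox: Bystander: FIXED closed wooden box on the left-hand side, 130 x 100 mm, 45 mm high. Origin: centre of its underside. Beyond it, at the left end of the desk (x 0.31 to 0.59, y 0.61 to 0.75 m), stands a fixed white drawer unit 130 mm high.
Things that resemble listed ones, but are neither listed nor needed, are in the scene too. Of the things that look like the cup, take the one that is nearest to the robot's base at the start.

How it is judged:
By the outcome, as a careful person would: the job done as asked, in the order asked, and still so for the second after the job is handed in, with the robot touching nothing.
It also fails if it takes over 72 s, if anything falls off the work surface, if the arm or the gripper's body presses on something with over 40 N, if the wrist force passes 120 N, or if a joint passes its speed limit or range.

## Working session

There is one attempt and no reset: what is moved stays moved. The work goes in short steps, Python scripts to look and compute and a shell command to move; the robot and the scene stay as the last step left them, time stands still between calls to the robot, and variables do not carry over. Pictures are saved under pics/ and viewed, about 8 in all and at most 12, crops included, and the job is handed in when it is done.

```bash
mkdir -p pics; python3 - <<'E'
from cell import manip
import cv2
s=manip.read_state();print(s,manip.hold_point_z)
for n in("top","side"):
    cv2.imwrite(f"pics/{n}0.png",manip.grab_frame(n));c=manip.calibration(n);print(c)
print(manip.calibration("wrist"))
E
```

```text
{'time_s': 0.0, 'q': array([ 1.32201132e+00,  3.20282952e-01,  1.56567191e+00, -3.05250998e-05,
        1.25734977e+00, -2.00185690e-02]), 'qd': array([-0.00184935,  0.00098728,  0.00036055,  0.00102237, -0.00090689,
       -0.00012471]), 'joint_efforts': array([ 5.16451619e-04, -4.12466276e+01, -2.31967360e+01,  7.26765348e-02,
        4.56984295e-02, -1.28704614e-04]), 'tool_pos': array([0.13029486, 0.55954012, 0.21312816]), 'ee_rot': array([ 0.08010036,  0.70255716, -0.08130274,  0.70241529]), 'wrist_force': array([ 0.5342845 , -0.1846464 ,  0.44587908]), 'ft_torque': array([-0.03151512, -0.02770535, -0.0034413 ]), 'grip_width': 0.09147610984322747} 0.0188
{'fx': 437.23805854799843, 'fy': 437.23805854799843, 'cx': 316.20627281785164, 'cy': 248.13183716412928, 'k1': 0.0286513840829142, 'pose': array([[-0.01705133, -0.99096045,  0.13306629,  0.39770119],
       [-0.9996749 ,  0.01437344, -0.02105926,  0.00137485],
       [ 0.01895627, -0.13338212, -0.99088338,  1.36865177],
       [ 0.        ,  0.        ,  0.        ,  1.        ]])}
{'fx': 621.8528356609326, 'fy': 621.8528356609326, 'cx': 313.3799405645097, 'cy': 245.0054772332882, 'k1': -0.02097584129681631, 'pose': array([[ 0.97985778, -0.1484904 ,  0.13352656,  0.37665437],
       [-0.19910804, -0.77775419,  0.59619997, -0.91779476],
       [ 0.01532087, -0.61077739, -0.79165412,  1.27195702],
       [ 0.        ,  0.        ,  0.        ,  1.        ]])}
{'fx': 365.8099571992522, 'fy': 365.8099571992522, 'cx': 319.35615072354227, 'cy': 238.86361648396914, 'k1': -0.0107756698469079, 'pose': array([[ 0.22736466,  0.93614579,  0.26820956,  0.0545104 ],
       [ 0.97380736, -0.21796832, -0.06472272,  0.57666489],
       [-0.00212872,  0.2759001 , -0.96118396,  0.38362328],
       [ 0.        ,  0.        ,  0.        ,  1.        ]])}
```

View pics/top0.png

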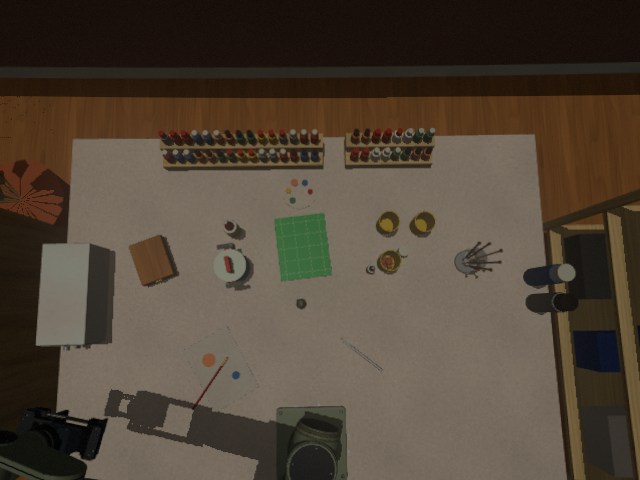

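View pics/side0.png

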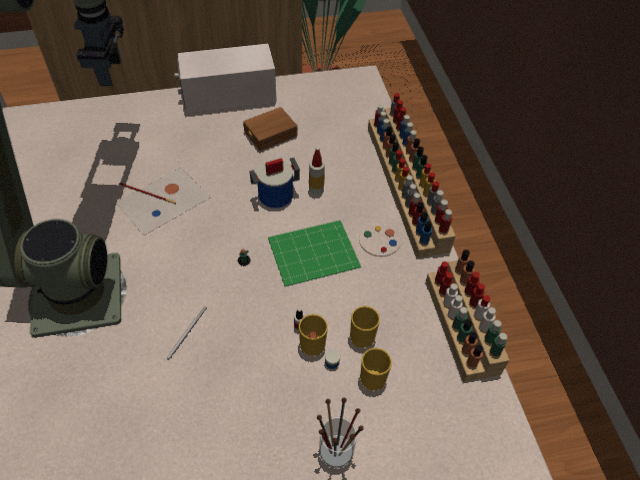

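The top view shows the canister at about (230,266) with its hooks up and down the picture, the mat at (303,247), the cup with rubble at (388,262), the dropper at (370,269), the pot at about (402,252) and the glue at (232,229). The side view agrees: canister (275,185), cup (313,335). Next I'll zoom in on both.

```bash
cat >h.py <<'E'
from cell import manip
import numpy as np,cv2
from scipy.spatial.transform import Rotation as R
def ray(c,u,v):
    K=np.array([[c['fx'],0,c['cx']],[0,c['fy'],c['cy']],[0,0,1.]])
    p=cv2.undistortPoints(np.array([[[u,v]]],float),K,np.array([c['k1'],0,0,0,0.]))[0,0]
    return c['pose'][:3,3],c['pose'][:3,:3]@np.array([p[0],p[1],1])
def atz(c,u,v,z):
    o,d=ray(c,u,v);return (o+d*(z-o[2])/d[2])[:2].round(4)
def proj(c,P):
    M=np.linalg.inv(c['pose']);p=M[:3,:3]@np.array(P)+M[:3,3];a=p[:2]/p[2];a=a*(1+c['k1']*(a@a))
    return a*[c['fx'],c['fy']]+[c['cx'],c['cy']]
def go(pos,x,y,tc=False):
    """rows-units from the present pose to TCP pos, with tool x axis x and jaw axis y"""
    s=manip.read_state();r0=R.from_quat(s['ee_rot']);x=np.array(x,float);x/=np.linalg.norm(x);y=np.array(y,float)
    y-=x*(x@y);y/=np.linalg.norm(y);r1=R.from_matrix(np.array([x,y,np.cross(x,y)]).T)
    print('pos',s['tool_pos'].round(4),'shift/0.2:',(r0.inv().apply(np.array(pos)-s['tool_pos'])/.2).round(3),'turn/.15:',((r0.inv()*r1).as_rotvec()/.15).round(3))
E
python3 - <<'E'
from h import *
a=cv2.imread('pics/top0.png');b=cv2.imread('pics/side0.png')
z=lambda i,u,v:cv2.resize(i[v-35:v+35,u-45:u+45],None,fx=4.4,fy=4.2,interpolation=2)
cv2.imwrite('pics/z.png',np.vstack([np.hstack([z(a,230,255),z(a,388,250)]),np.hstack([z(b,275,180),z(b,320,335)])]))
s=manip.read_state();print(R.from_quat(s['ee_rot']).as_matrix().round(3))
t=manip.calibration('top');q=manip.calibration('side')
print('mat',[atz(t,*p,.003) for p in((276,218),(324,213),(331,276),(282,281))])
print('can',atz(t,230,266,.091),'cup',atz(t,388,262,.085))
print('cup side',atz(q,313,325,.085))
E
```

```text
[[-0.     0.227  0.974]
 [-0.001  0.974 -0.227]
 [-1.    -0.001 -0.   ]]
mat [array([0.6795, 0.0984]), array([ 0.6937, -0.0544]), array([ 0.4925, -0.0724]), array([0.4794, 0.0807])]
can [0.5203 0.2267] cup [ 0.5256 -0.2375]
cup side [ 0.5319 -0.241 ]
```

View pics/z.png

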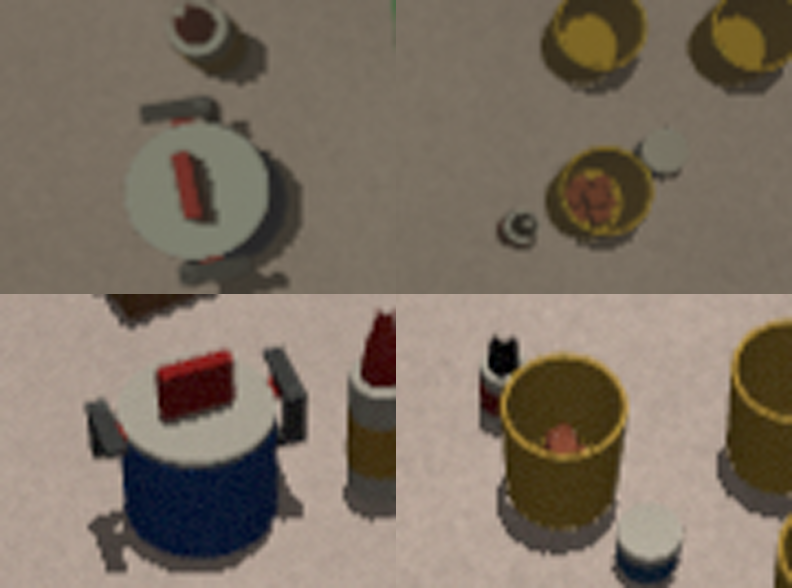

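The zoom puts the lid centre at top-view pixel (229.8,265.2). The grip bar's direction is about 0.2 rad from world +x, and the hook posts are on the clockwise side. The dropper is at (370.7,269.3), and the pot is on the opposite side of the cup at about (403.5,251). Next I'll move above the canister, turned so the joint-6 range leaves room for the counter-clockwise turn.

```bash
M="python3 -m pendant"
$M '[0,-0.0985,0.19,0,0,0,0.45, 0,-0.0985,0.19,0,0,0,0.45, 0,-0.0985,0.19,0,0,0,0.45, 0,-0.0985,0.19,0,0,0,0.45]' 20 >/dev/null
$M '[0,-0.0985,0.19,0,0,0,0.45, 0,-0.0985,0.19,0,0,0,0.45, 0,-0.0985,0.19,0,0,0,0.45, 0,-0.0985,0.19,0,0,0,0.45]' >/dev/null
$M '[0,-0.0985,0.19,0,0,0,0.45, 0,-0.0985,0.19,0,0,0,0.45, 0,-0.0985,0.19,0,0,0,0.45, 0,-0.0985,0.19,0,0,0,0.45]'
$M '[0,0,0,1,0,0,0.45, 0,0,0,1,0,0,0.45, 0,0,0,1,0,0,0.45, 0,0,0,1,0,0,0.45, 0,0,0,1,0,0,0.45]' >/dev/null
$M '[0,0,0,1,0,0,0.45, 0,0,0,1,0,0,0.45, 0,0,0,1,0,0,0.45, 0,0,0,1,0,0,0.45, 0,0,0,1,0,0,0.45]' >/dev/null
$M '[0,0,0,1,0,0,0.45, 0,0,0,1,0,0,0.45, 0,0,0,1,0,0,0.45, 0,0,0,1,0,0,0.45, 0,0,0,1,0,0,0.45]' >/dev/null
$M '[0,0,0,1,0,0,0.45, 0,0,0,1,0,0,0.45, 0,0,0,1,0,0,0.45, 0,0,0,0,0,0,0.45]'
python3 - <<'E'
from h import *
s=manip.read_state();c=manip.calibration('wrist');print(s['q'].round(3),R.from_quat(s['ee_rot']).as_matrix().round(3))
t=manip.calibration('top')
print('lid',atz(t,229.8,265.2,.091),'glue',atz(t,185+195/4.4,220+22/4.2,.155),'drop',atz(t,370.7,269.3,.078),'pot',atz(t,343+266/4.4,215+152/4.2,.032),'cup',atz(t,343+208/4.4,215+195/4.2,.085))
cv2.imwrite('pics/w1.png',manip.grab_frame('wrist'));np.save('c1.npy',c,allow_pickle=True)
E
```

```text
time_s: 1.3
tool_pos: [0.5218, 0.2249, 0.2136]
ee_rot: [0.081, 0.703, -0.081, 0.702]
wrist_force: [0.4, 0.8, -0.6]
grip_width: 0.0504
time_s: 3.2
tool_pos: [0.5207, 0.2263, 0.2135]
ee_rot: [-0.703, -0.075, 0.703, -0.075]
wrist_force: [-0.3, -0.4, -0.0]
grip_width: 0.0503
[0.39  0.309 1.581 0.    1.252 1.747] [[-0.001  0.211 -0.977]
 [-0.    -0.977 -0.211]
 [-1.     0.     0.001]]
lid [0.5227 0.2273] glue [0.6291 0.2184] drop [ 0.5054 -0.1866] pot [ 0.5638 -0.2965] cup [ 0.5272 -0.2443]
```

View pics/w1.png

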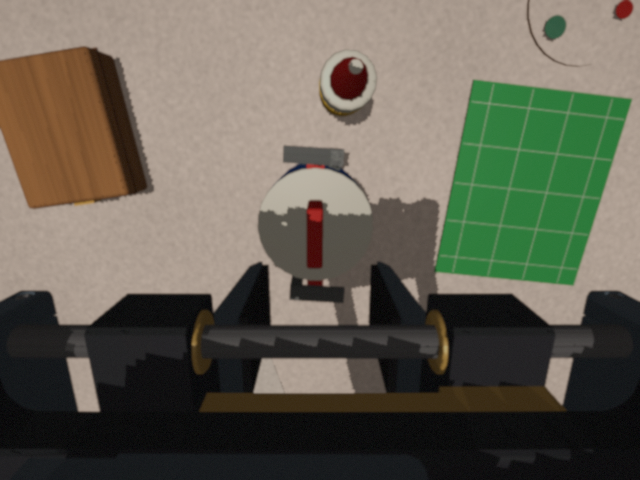

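The wrist view shows the disc at columns 258-373 (centre about 316,225) and the bar upright at columns 307-323, rows 200-268. The hooks are at rows 155 and 291, with their open ends on the left, which is the counter-clockwise side. The bar is already lined up with the jaws.

```bash
python3 - <<'E'
from h import *
c=np.load('c1.npy',allow_pickle=True).item()
print('disc edges',atz(c,258,225,.091),atz(c,374,225,.091),'bottom',atz(c,316,282,.091))
print('bar bottom/top end at .129',atz(c,315,268,.129),atz(c,316,201,.129), 'mat',[atz(c,*p,.003) for p in((473,81),(631,98),(574,285),(436,271))])
print('glue tip',atz(c,355,65,.155))
s=manip.read_state();d=R.from_quat(s['ee_rot']).apply([0,0,1])[:2]
go([.5215,.2268,.103],[0,0,-1],R.from_quat(s['ee_rot']).apply([0,1,0]))
E
```

```text
disc edges [0.5158 0.2759] [0.5359 0.1824] bottom [0.4764 0.2186]
bar bottom/top end at .129 [0.5028 0.2247] [0.5521 0.2344] mat [array([0.6769, 0.1067]), array([ 0.6959, -0.051 ]), array([ 0.4978, -0.0744]), array([0.4812, 0.0838])]
glue tip [0.6385 0.2298]
pos [0.5207 0.2263 0.2136] shift/0.2: [ 0.553 -0.002 -0.005] turn/.15: [-0.     0.005 -0.   ]
```

```bash
M="python3 -m pendant"
$M '[0.14,-0.003,-0.012,0,0,0,0.45, 0.14,-0.003,-0.012,0,0,0,0.45, 0.14,0,0,0,0,0,0.45, 0.13,0,0,0,0,0,0.45, 0,0,0,0,0,0,0.45]' 25
$M '[0,0,0,0,0,0,1, 0,0,0,0,0,0,1, 0,0,0,0,0,0,1, 0,0,0,0,0,0,1, 0,0,0,0,0,0,1]' 25
python3 - <<'E'
from h import *
s=manip.read_state();print(s['q'].round(3),s['ft_torque'].round(2))
E
```

```text
time_s: 3.75
tool_pos: [0.5226, 0.2274, 0.1004]
ee_rot: [-0.7, -0.075, 0.706, -0.077]
wrist_force: [-0.5, -0.1, -0.1]
grip_width: 0.0502
time_s: 4.25
tool_pos: [0.5257, 0.2288, 0.1047]
ee_rot: [0.704, 0.075, -0.703, 0.075]
wrist_force: [0.4, 1.0, 1.0]
grip_width: 0.013
[0.39  0.405 1.728 0.    1.007 1.748] [0.12 0.23 0.02]
```

```bash
M="python3 -m pendant"
$M '[0,0,0,-0.7,0,0,1, 0,0,0,-0.7,0,0,1, 0,0,0,-0.7,0,0,1, 0,0,0,-0.7,0,0,1]' 30
$M '[0,0,0,-0.7,0,0,1, 0,0,0,-0.7,0,0,1, 0,0,0,-0.7,0,0,1, 0,0,0,-0.7,0,0,1]'
$M '[0,0,0,-0.7,0,0,1, 0,0,0,-0.7,0,0,1, 0,0,0,-0.7,0,0,1, 0,0,0,-0.7,0,0,1,0,0,0,0,0,0,1]'
$M '[-0.05,0,0,0,0,0,1, -0.05,0,0,0,0,0,1, -0.05,0,0,0,0,0,1, 0,0,0,0,0,0,1]'
python3 - <<'E'
from h import *
s=manip.read_state();print(s['q'].round(3),s['ft_torque'].round(2))
E
```

```text
time_s: 4.65
tool_pos: [0.5248, 0.2297, 0.1048]
ee_rot: [0.672, 0.222, -0.672, 0.22]
wrist_force: [-3.4, 2.7, 3.2]
grip_width: 0.0119
time_s: 5.05
tool_pos: [0.5245, 0.23, 0.1048]
ee_rot: [0.611, 0.357, -0.611, 0.355]
wrist_force: [-4.0, 3.2, 3.4]
grip_width: 0.0119
time_s: 5.55
tool_pos: [0.5245, 0.2301, 0.1048]
ee_rot: [0.524, 0.476, -0.523, 0.474]
wrist_force: [-2.5, 4.4, 2.8]
grip_width: 0.0118
time_s: 5.95
tool_pos: [0.5266, 0.2287, 0.136]
ee_rot: [0.525, 0.474, -0.523, 0.476]
wrist_force: [-0.6, 0.3, -0.5]
grip_width: 0.0119
[ 3.900e-01  3.750e-01  1.687e+00 -1.000e-03  1.075e+00  4.880e-01] [-0.12  0.13  0.  ]
```

```bash
python3 - <<'E'
from h import *
s=manip.read_state()
go([.587,.0145,.16],[0,0,-1],R.from_quat(s['ee_rot']).apply([0,1,0]))
E
```

```text
pos [0.5266 0.2287 0.136 ] shift/0.2: [-0.12   0.406  1.036] turn/.15: [ 0.    -0.009 -0.024]
```

```bash
M="python3 -m pendant"
$M '[-0.12,0,0,0,0,0,1, 0,0.04,0.1,0,0,0,1, 0,0.06,0.16,0,0,0,1, 0,0.06,0.16,0,0,0,1, 0,0.06,0.16,0,0,0,1]' >/dev/null
$M '[0,0.06,0.16,0,0,0,1, 0,0.06,0.16,0,0,0,1, 0,0.046,0.1,0,0,0,1, 0,0.02,0.036,0,0,0,1, 0,0,0,0,0,0,1]'
python3 - <<'E'
from h import *
s=manip.read_state();print(s['q'].round(3))
go([.587,.0145,.031],[0,0,-1],R.from_quat(s['ee_rot']).apply([0,1,0]))
a=manip.grab_frame('side');b=manip.grab_frame('top')
cv2.imwrite('pics/p2.png',np.hstack([cv2.resize(a[120:320,220:420],(400,400)),cv2.resize(b[180:300,190:340],(400,400))]))
E
```

```text
time_s: 6.95
tool_pos: [0.586, 0.0136, 0.1577]
ee_rot: [-0.524, -0.475, 0.524, -0.474]
wrist_force: [-0.0, 1.5, -0.7]
grip_width: 0.0119
[0.004 0.377 1.625 0.    1.14  0.103]
pos [0.586  0.0136 0.1577] shift/0.2: [ 0.634  0.005 -0.005] turn/.15: [-0.    -0.001  0.002]
```

View pics/p2.png

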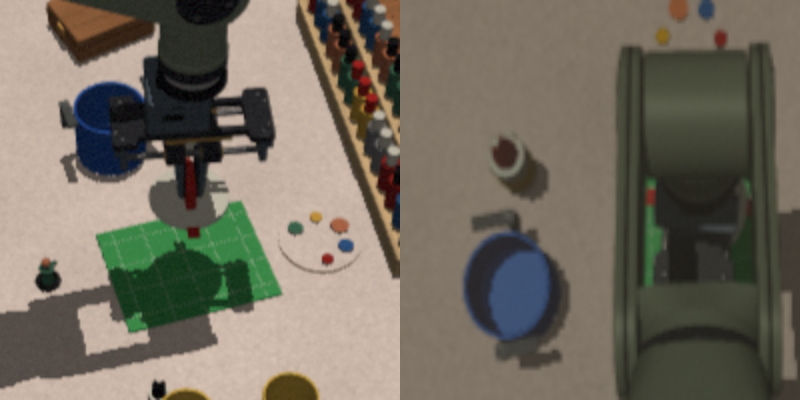

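The lid hangs level in the gripper above the mat and the canister is open. I'll lower it with a slow final approach.

```bash
M="python3 -m pendant"
$M '[0.14,0.002,-0.002,0,0,0,1, 0.18,0.002,-0.002,0,0,0,1, 0.16,0,0,0,0,0,1, 0.1,0,0,0,0,0,1, 0,0,0,0,0,0,1]'
$M '[0.03,0,0,0,0,0,1, 0.02,0,0,0,0,0,1, 0,0,0,0,0,0,1, 0,0,0,0,0,0,1]'
```

```text
time_s: 7.55
tool_pos: [0.584, 0.0165, 0.0391]
ee_rot: [-0.522, -0.477, 0.525, -0.474]
wrist_force: [-1.0, -0.1, -0.9]
grip_width: 0.0121
time_s: 7.95
tool_pos: [0.5873, 0.0152, 0.0328]
ee_rot: [0.524, 0.475, -0.523, 0.475]
wrist_force: [0.6, -0.3, -0.7]
grip_width: 0.0118
```

```bash
M="python3 -m pendant"
for i in 1 2; do $M '[0.005,0,0,0,0,0,1, 0,0,0,0,0,0,1]'|grep -E "pos|force"; done
python3 - <<'E'
from h import *
for i in range(3): s=manip.read_state();print(s['wrist_force'].round(1),s['tool_pos'].round(4),s['q'].round(3))
E
```

```text
tool_pos: [0.5869, 0.0151, 0.0312]
wrist_force: [0.2, 0.2, -0.8]
tool_pos: [0.587, 0.0151, 0.0307]
wrist_force: [-0.4, -1.3, 4.4]
[-0.4 -1.3  4.4] [0.587  0.0151 0.0307] [0.006 0.507 1.775 0.    0.859 0.104]
[-0.4 -1.3  4.4] [0.587  0.0151 0.0307] [0.006 0.507 1.775 0.    0.859 0.104]
[-0.4 -1.3  4.4] [0.587  0.0151 0.0307] [0.006 0.507 1.775 0.    0.859 0.104]
```

```bash
M="python3 -m pendant"
$M '[0,0,0,0,0,0,0.5, 0,0,0,0,0,0,0.5, 0,0,0,0,0,0,0.5]'
$M '[-0.1,0,0,0,0,0,0.5, -0.2,0,0,0,0,0,0.5, -0.25,0,0,0,0,0,0.5, -0.25,0,0,0,0,0,0.5, -0.2,0,0,0,0,0,0.5]'
python3 - <<'E'
from h import *
s=manip.read_state();print(s['q'].tolist(),s['tool_pos'].tolist())
E
$M '[0,0,0,0,1,0,0, 0,0,0,0,1,0,0, 0,0,0,0,1,0,0, 0,0,0,0,0,0,0]'
python3 - <<'E'
from h import *
s=manip.read_state();print(s['q'].tolist(),s['tool_pos'].tolist(),R.from_quat(s['ee_rot']).as_matrix().round(3).tolist())
E
```

```text
time_s: 8.65
tool_pos: [0.5867, 0.0151, 0.0297]
ee_rot: [-0.524, -0.475, 0.524, -0.475]
wrist_force: [0.0, -0.0, -0.3]
grip_width: 0.0327
time_s: 9.15
tool_pos: [0.5872, 0.0152, 0.233]
ee_rot: [0.525, 0.474, -0.523, 0.476]
wrist_force: [0.8, 0.9, 0.8]
grip_width: 0.0456
[0.006177499110844029, 0.3268166036037124, 1.505418555870967, 0.00012046529699837306, 1.3065272680138025, 0.10409395411115348] [0.5871694199019446, 0.015166536733752033, 0.23298885603797725]
time_s: 9.55
tool_pos: [0.586, 0.0117, 0.2278]
ee_rot: [0.629, 0.568, -0.396, 0.354]
wrist_force: [-0.3, 0.6, -0.8]
grip_width: 0.0747
[-0.24941815646885315, 0.35180588248355255, 1.5668798574861158, 0.4597537388044456, 1.324162652094819, -0.2817121214297822] [0.5859613709383756, 0.011657326939577623, 0.22783399999966159] [[0.042, 0.995, -0.095], [0.433, -0.104, -0.895], [-0.9, -0.004, -0.435]]
```

```bash
cat >kin.py <<'E'
import numpy as np
from scipy.optimize import least_squares
from scipy.spatial.transform import Rotation as R
D=[([1.32201132,.320282952,1.56567191,0,1.25734977,-.0200185690],[.13029486,.55954012,.21312816]),
([.39,.309,1.581,0,1.252,1.747],[.5207,.2263,.2135]),([.39,.405,1.728,0,1.007,1.748],[.5257,.2288,.1047]),
([.006,.507,1.775,0,.859,.104],[.587,.0151,.0307]),
([.0062,.32682,1.50542,0,1.30653,.1041],[.58717,.01517,.23299]),
([-.249418,.351806,1.56688,.459754,1.324163,-.281712],[.58596,.01166,.22783])]
Rm=np.array([[.042,.995,-.095],[.433,-.104,-.895],[-.9,-.004,-.435]])
def fk(q,p):
    a1,d1,L2,a3,L3,L6=p
    Y=lambda a:R.from_rotvec([0,a,0]);Z=lambda a:R.from_rotvec([0,0,a])
    r=Z(q[0]);x=r.apply([a1,0,d1]);r=r*Y(q[1]);x=x+r.apply([0,0,L2]);r=r*Y(q[2]);x=x+r.apply([a3,0,L3]);w=x
    r=r*Z(q[3])*Y(q[4]);x=x+r.apply([0,0,L6]);r=r*Z(q[5])
    return x,r.as_matrix()[:,[2,1,0]]*[1,1,-1],w   # tool x=z, y=y, z=-x
f=least_squares(lambda p:np.concatenate([1e3*(fk(q,p)[0]-x) for q,x in D]+[.05*(p-[0,.35,.4,0,.4,.25])]),[0,.35,.4,0,.4,.25])
P=f.x
LO=np.array([-3.11,-.84,.21,-1.34,.05,-2.56]);HI=np.array([3.11,2.01,2.61,4.49,2.63,2.56])
def ik(pos,M,q0):
    def e(q):
        x,r,_=fk(q,P);return np.concatenate([10*(x-pos),(R.from_matrix(M)*R.from_matrix(r).inv()).as_rotvec()])
    best=None
    for k in range(12):
        s=np.array(q0) if k==0 else np.random.default_rng(k).uniform(LO,HI)
        g=least_squares(e,np.clip(s,LO+.01,HI-.01),bounds=(LO,HI))
        if g.cost<1e-6:
            if k==0:return g.x,True
            if best is None or np.abs(g.x-q0).max()<np.abs(best-q0).max():best=g.x
    return best,False
if __name__=='__main__':
    print(P.round(4),np.abs(f.fun).max());q,x=D[-1];print(fk(q,P)[1].round(3))
E
python3 kin.py
```

```text
[-0.0023  0.1575  0.6068  0.0323  0.417   0.3609] 11.575736093927377
[[ 0.042  0.095  0.995]
 [ 0.433  0.895 -0.104]
 [-0.9    0.435 -0.004]]
```

```bash
sed -i 's/r.as_matrix()\[:,\[2,1,0\]\]\*\[1,1,-1\].*/r.as_matrix()[:,[2,0,1]]*[1,-1,-1],w/' kin.py; python3 - <<'E'
from kin import *
for q,x in D: print((1e3*(fk(q,P)[0]-x)).round(1))
q,x=D[-1];print(fk(q,P)[1].round(3))
E
```

```text
[11.2 -2.7 -0.5]
[  4.5 -10.4  -0.4]
[  4.2 -11.    0. ]
[  0.4 -11.6  -0.3]
[  0.8 -11.5  -0.7]
[-1.4 -0.3  1.9]
[[ 0.042  0.995 -0.095]
 [ 0.433 -0.104 -0.895]
 [-0.9   -0.004 -0.435]]
```

```bash
sed -i 's/a1,d1,L2,a3,L3,L6=p/a1,d1,L2,a3,L3,L6,b=p/; s/\[a3,0,L3\]/[a3,b,L3]/; s/\[0,.35,.4,0,.4,.25\]/[0,.35,.4,0,.4,.25,0]/g' kin.py; python3 - <<'E'
from kin import *
print(P.round(4))
for q,x in D: print((1e3*(fk(q,P)[0]-x)).round(1))
E
```

```text
[-2.000e-04  1.398e-01  5.919e-01  2.480e-02  4.170e-01  3.356e-01
  1.150e-02]
[-0.1 -0.  -0. ]
[0.1 0.2 0.1]
[ 0.  -0.2  0.2]
[ 0.  -0.  -0.1]
[-0.1  0.  -0. ]
[-0.   0.  -0.1]
```

```bash
cat >plan.py <<'E'
from kin import *
from itertools import product
CAN=np.array([.525,.2285]);CUP=np.array([.529,-.243])
OBS=[(*CAN,.066,.1),(.633,.224,.022,.156),(.5054,-.1866,.0135,.079),(.5638,-.2965,.018,.033),(.615,-.245,.033,.086),(.615,-.33,.033,.086),(.53,-.46,.05,.18),(.587,.0145,.06,.056)]
g=lambda *a:np.array(list(product(*a)))
L=np.linspace
BODY=g(L(-.2,-.06,6),L(-.089,.089,8),L(-.038,.038,4))
FING=np.vstack([g(L(-.06,.019,8),[-s,-s+.0135],L(-.016,.016,3)) for s in(.046,-.0325)])
FOPEN=np.vstack([g(L(-.06,.019,8),[-s,-s+.0135],L(-.016,.016,3)) for s in(.059,-.0455)])
def clear(G,M,pts,obs):
    w=pts@M.T+G;m=w[:,2].min()
    for x,y,r,h in obs:
        d=np.hypot(w[:,0]-x,w[:,1]-y)-r;m=min(m,np.maximum(d,w[:,2]-h).min())
    return m
def graspM(f,tau):
    x=np.array([np.sin(tau)*np.cos(f),np.sin(tau)*np.sin(f),-np.cos(tau)]);y=np.array([-np.sin(f),np.cos(f),0])
    return np.array([x,y,np.cross(x,y)]).T
def cupR(psi,th,sg): # cup orientation: tilt th towards psi, spin sg about own axis
    return (R.from_euler('z',psi)*R.from_euler('y',th)*R.from_euler('z',sg)).as_matrix()
def lipz(th,lo=.12): return max(lo,.105+.085*np.cos(th))
def pour(psi,th,sg,Mrel,hz,off=-.012,lo=.12):
    """grasp point and tool matrix for tilt th; Mrel: tool matrix in the upright cup's frame; hz: grasp height on cup"""
    C=cupR(psi,th,sg);lip=np.r_[CAN+off*np.array([np.cos(psi),np.sin(psi)]),lipz(th,lo)]
    e=C@R.from_euler('z',-sg).apply([.032,0,.085]); o=lip-e   # lip = +x rim point before spin
    return o+C@np.array([0,0,hz]),C@Mrel,o,C
HP=.0188
tcp=lambda G,M:G+M[:,0]*HP
E
cat >search.py <<'E'
from plan import *
q0=[-.4,.35,1.57,.3,1.3,0]
res=[]
for fd,td in [(-50,35),(-60,38),(-70,38),(110,45),(120,55),(120,65),(90,55),(140,50)]:
  for flip in(0,1):
    M=graspM(np.radians(fd),np.radians(td))*([1,-1,-1] if flip else [1,1,1]);hz=.06;G=np.r_[CUP,hz]
    c=min(clear(G,M,BODY,OBS),clear(G,M,FOPEN,OBS))
    q,_=ik(tcp(G,M),M,q0)
    print(fd,td,flip,'clear mm',round(c*1e3),None if q is None else q.round(2),flush=True)
    if q is None or c<.003: continue
    for psi in np.radians(range(0,360,30)):
      # spin so that the tool azimuth relative to pour direction is varied
      for rel in np.radians([180,150,-150,120,-120,90,-90]):
        sg=rel-np.radians(fd)+np.pi  # rel=180: tool came from the pour side
        Gp,Mp,o,C=pour(psi,np.radians(138),sg,M,hz)
        cl=min(clear(Gp,Mp,BODY,OBS),clear(Gp,Mp,FING,OBS))
        if cl<.006: continue
        qp,_=ik(tcp(Gp,Mp),Mp,q)
        if qp is None or fk(qp,P)[2][2]<.14: continue
        # follow path backwards in tilt
        ok=True;qq=qp
        for th in np.radians(range(130,-1,-10)):
            Gi,Mi,_,_=pour(psi,th,sg,M,hz);qn,near=ik(tcp(Gi,Mi),Mi,qq)
            if qn is None or not near or np.abs(qn-qq).max()>.6 or min(clear(Gi,Mi,BODY,OBS),clear(Gi,Mi,FING,OBS))<.004: ok=False;break
            qq=qn
        res.append((fd,td,flip,np.degrees(psi),np.degrees(rel),round(cl*1e3),ok,qp.round(2),qq.round(2)))
        if ok: print('  OK',*res[-1],flush=True)
print(len(res))
E
time timeout 570 python3 search.py
```

```text
-50 35 0 clear mm 0 None
-50 35 1 clear mm 0 None
-60 38 0 clear mm -8 None
-60 38 1 clear mm -8 None
-70 38 0 clear mm -11 [-0.15  0.45  2.11 -1.24  0.61  0.57]
-70 38 1 clear mm -11 None
110 45 0 clear mm -12 [-0.66  0.82  1.37  0.39  1.65  2.02]
110 45 1 clear mm -12 [-0.66  0.82  1.37  0.39  1.65 -1.12]
120 55 0 clear mm -31 [-0.63  0.93  1.23  0.35  1.88  1.93]
120 55 1 clear mm -31 [-0.63  0.93  1.23  0.35  1.88 -1.21]
120 65 0 clear mm -31 [-0.65  1.02  1.16  0.41  2.04  1.94]
120 65 1 clear mm -31 [-0.65  1.02  1.16  0.41  2.04 -1.2 ]
90 55 0 clear mm -17 [-0.78  0.83  1.47  0.63  1.61  2.13]
90 55 1 clear mm -17 [-0.78  0.83  1.47  0.63  1.61 -1.01]
140 50 0 clear mm -17 [-0.52  0.92  1.18  0.14  1.9   1.73]
140 50 1 clear mm -17 [-0.52  0.92  1.18  0.14  1.9  -1.41]
0
real	0m6.082s
user	0m6.487s
sys	0m0.108s
```

```bash
cat >s2.py <<'E'
from plan import *
import plan
from h import atz,manip
t=manip.calibration('top')
c2=atz(t,388.5,223,.085);c3=atz(t,424,223,.085);j=atz(t,467,262,.05);print(c2,c3,j)
OBS[4]=(*c2,.033,.086);OBS[5]=(*c3,.033,.086);OBS[6]=(*j,.045,.18)
s=.038
FO=np.vstack([g(L(-.06,.019,8),[-a,-a+.0135],L(-.016,.016,3)) for a in(s+.0135,-s)])
for hz in(.06,.068):
  for td in(15,25,35,45,55):
    row=[]
    for fd in range(-120,240,15):
        M=graspM(np.radians(fd),np.radians(td));G=np.r_[CUP,hz]
        c=min(clear(G,M,BODY,OBS),clear(G,M,FO,OBS))*1e3
        if c>2:
            r=[ik(tcp(G,M*k),M*k,[-.4,.35,1.57,.3,1.3,0])[0] for k in([1,1,1],[1,-1,-1])]
            print(hz,td,fd,round(c),[None if x is None else x.round(2).tolist() for x in r])
E
timeout 570 python3 s2.py
```

```text
[ 0.6428 -0.2436] [ 0.6413 -0.35  ] [ 0.5256 -0.4844]
0.06 15 -120 2 [[-0.31, 0.52, 1.75, -0.32, 0.95, 0.41], None]
0.06 15 -105 13 [[-0.31, 0.49, 1.81, -0.35, 0.86, 0.18], None]
0.06 15 -90 15 [[-0.32, 0.46, 1.86, -0.36, 0.77, -0.06], None]
0.06 15 -75 26 [[-0.33, 0.44, 1.9, -0.35, 0.68, -0.34], None]
0.06 15 -60 27 [[-0.36, 0.42, 1.94, -0.3, 0.6, -0.65], [-0.36, 0.42, 1.94, -0.3, 0.6, 2.49]]
0.06 15 -45 21 [[-0.4, 0.41, 1.97, -0.19, 0.53, -1.03], [-0.4, 0.41, 1.97, -0.19, 0.53, 2.11]]
0.06 15 -30 13 [[-0.44, 0.4, 1.98, -0.05, 0.5, -1.45], [-0.44, 0.4, 1.98, -0.05, 0.5, 1.69]]
0.06 15 -15 2 [[-0.48, 0.4, 1.98, 0.12, 0.51, -1.88], [-0.48, 0.4, 1.98, 0.12, 0.51, 1.26]]
0.06 15 60 3 [None, [-0.59, 0.5, 1.79, 0.34, 0.9, -0.29]]
0.06 15 75 14 [None, [-0.58, 0.53, 1.74, 0.3, 0.98, -0.5]]
0.06 15 90 22 [[-0.57, 0.55, 1.69, 0.25, 1.06, 2.43], [-0.57, 0.55, 1.69, 0.25, 1.06, -0.71]]
0.06 15 105 22 [[-0.55, 0.57, 1.65, 0.2, 1.12, 2.23], [-0.55, 0.57, 1.65, 0.2, 1.12, -0.91]]
0.06 15 120 22 [[-0.52, 0.59, 1.61, 0.14, 1.17, 2.03], [-0.52, 0.59, 1.61, 0.14, 1.17, -1.12]]
0.06 15 135 22 [[-0.49, 
[... 6508 characters left out ...]
1.1], [-0.25, 0.41, 2.32, 4.06, 0.47, -2.04]]
0.068 45 -30 4 [[-0.4, 0.39, 2.36, 3.36, 0.4, 1.46], [-0.4, 0.39, 2.36, 3.36, 0.4, -1.69]]
0.068 45 75 10 [[-0.79, 0.68, 1.65, 0.68, 1.34, 2.27], [-0.79, 0.68, 1.65, 0.68, 1.34, -0.88]]
0.068 45 90 11 [[-0.74, 0.74, 1.52, 0.55, 1.49, 2.18], [-0.74, 0.74, 1.52, 0.55, 1.49, -0.96]]
0.068 45 105 11 [[-0.68, 0.79, 1.4, 0.43, 1.62, 2.07], [-0.68, 0.79, 1.4, 0.43, 1.62, -1.07]]
0.068 55 -90 4 [[0.01, 0.62, 2.0, -1.23, 1.06, 0.96], [0.01, 0.62, 2.0, -1.23, 1.06, -2.18]]
0.068 55 -45 4 [[-0.2, 0.49, 2.42, 3.84, 0.77, 1.39], [-0.2, 0.49, 2.42, 3.84, 0.77, -1.75]]
0.068 55 75 4 [[-0.84, 0.76, 1.62, 0.76, 1.46, 2.19], [-0.84, 0.76, 1.62, 0.76, 1.46, -0.95]]
```

```bash
cat >s3.py <<'E'
from plan import *
OBS[4]=(.6428,-.2436,.033,.086);OBS[5]=(.6413,-.35,.033,.086);OBS[6]=(.5256,-.4844,.045,.18)
hz=.064
for fd,td in [(90,45),(75,45),(90,35),(82,50)]:
  for flip in(0,1):
    M=graspM(np.radians(fd),np.radians(td))*([1,-1,-1] if flip else [1,1,1]);G=np.r_[CUP,hz]
    q=ik(tcp(G,M),M,[-.74,.75,1.5,.55,1.5,2.1*(1-flip)-.95*flip])[0]
    for psi in range(0,360,20):
      for rel in (180,150,-150,120,-120,90,-90,60,-60,0):
        sg=np.radians(rel-fd)+np.pi
        p=np.radians(psi)
        Gp,Mp,o,C=pour(p,np.radians(138),sg,M,hz)
        cl=min(clear(Gp,Mp,BODY,OBS),clear(Gp,Mp,FING,OBS))
        if cl<.005: continue
        fall=[(*(CAN+d*np.array([np.cos(p),np.sin(p)])),.02,.115) for d in(-.005,.015)]
        fc=min(clear(Gp,Mp,BODY,fall),clear(Gp,Mp,FING,fall))
        if fc<0: continue
        qp,_=ik(tcp(Gp,Mp),Mp,q)
        if qp is None or fk(qp,P)[2][2]<.14: continue
        ok=True;qq=qp;mc=1
        for th in np.radians(range(130,-1,-10)):
            Gi,Mi,_,_=pour(p,th,sg,M,hz);qn,near=ik(tcp(Gi,Mi),Mi,qq)
            if not near or np.abs(qn-qq).max()>.7: ok=False;break
            mc=min(mc,clear(Gi,Mi,BODY,OBS),clear(Gi,Mi,FING,OBS));qq=qn
        print('OK' if ok else '--',fd,td,flip,psi,rel,'cl',round(cl*1e3),round(mc*1e3),qp.round(2).tolist(),qq.round(2).tolist() if ok else round(np.degrees(th)),flush=True)
E
time timeout 570 python3 s3.py > s3.txt; wc -l s3.txt; grep OK s3.txt|head -40; grep -- -- s3.txt|head -12
```

```text
82 s3.txt
OK 90 45 0 240 180 cl 16 23 [-0.15, 0.79, 2.41, 1.94, 1.65, -1.63] [0.6, 0.79, 1.13, -0.34, 1.94, 1.11]
OK 90 45 0 260 180 cl 16 23 [-0.19, 0.79, 2.16, 1.56, 1.63, -1.38] [0.7, 0.71, 1.29, -0.48, 1.77, 0.93]
OK 90 45 0 280 180 cl 14 4 [-0.16, 0.84, 1.89, 1.28, 1.75, -1.18] [0.78, 0.61, 1.49, -0.62, 1.56, 0.78]
OK 90 45 1 80 180 cl 16 12 [0.73, 1.03, 1.31, -0.88, 2.22, 0.98] [-0.1, 0.34, 2.0, 0.98, 1.02, -0.56]
OK 90 45 1 100 180 cl 16 23 [0.84, 0.95, 1.54, -1.05, 2.0, 1.01] [-0.08, 0.46, 1.78, 0.8, 1.27, -0.65]
OK 90 45 1 120 180 cl 16 23 [0.92, 0.87, 1.8, -1.24, 1.8, 1.12] [-0.02, 0.57, 1.56, 0.65, 1.5, -0.76]
OK 75 45 0 240 180 cl 16 23 [-0.15, 0.79, 2.41, 1.94, 1.65, -1.63] [0.6, 0.79, 1.13, -0.34, 1.94, 1.11]
OK 75 45 0 260 180 cl 16 23 [-0.19, 0.79, 2.16, 1.56, 1.63, -1.38] [0.7, 0.71, 1.29, -0.48, 1.77, 0.93]
OK 75 45 0 280 180 cl 14 4 [-0.16, 0.84, 1.89, 1.28, 1.75, -1.18] [0.78, 0.61, 1.49, -0.62, 1.56, 0.78]
OK 75 45 1 80 180 cl 16 12 [0.73, 1.03, 1.31, -0.88, 2.22, 0.98] [-0.1, 0.34, 2.0, 0.98, 1.02, -0.56]
OK 75 45 1 100 180 cl 16 23 [0.84, 0.95, 1.54, -1.05, 2.0
[... 2057 characters left out ...]
 [0.92, 0.87, 1.8, -1.24, 1.8, -2.02] 80
-- 90 45 0 160 180 cl 16 25 [0.94, 0.79, 2.32, 4.43, 1.61, -1.6] 110
-- 90 45 0 180 180 cl 16 25 [0.79, 0.83, 2.56, 3.95, 1.8, -1.39] 90
-- 90 45 1 160 180 cl 16 25 [0.94, 0.79, 2.32, 4.43, 1.61, 1.54] 110
-- 90 45 1 180 180 cl 16 25 [0.79, 0.83, 2.56, 3.95, 1.8, 1.75] 90
-- 90 45 1 240 180 cl 16 25 [-0.15, 0.79, 2.41, 1.94, 1.65, 1.51] 90
-- 90 45 1 260 180 cl 16 25 [-0.19, 0.79, 2.16, 1.56, 1.63, 1.76] 90
-- 90 45 1 280 180 cl 14 4 [-0.16, 0.84, 1.89, 1.28, 1.75, 1.96] 80
-- 75 45 0 80 180 cl 16 12 [0.73, 1.03, 1.31, -0.88, 2.22, -2.16] 50
-- 75 45 0 100 180 cl 16 23 [0.84, 0.95, 1.54, -1.05, 2.0, -2.13] 70
real	3m45.631s
user	3m40.306s
sys	0m0.157s
```

```bash
cat >> h.py <<'E'
def path(pos,M,n=8):
    import kin
    s=manip.read_state();r0=R.from_quat(s['ee_rot']);r1=R.from_matrix(M);rv=(r0.inv()*r1).as_rotvec()
    print('pos',s['tool_pos'].round(4),'q',s['q'].round(2),'shift:',(r0.inv().apply(np.array(pos)-s['tool_pos'])/.2).round(3),'then turn:',(rv/.15).round(3))
    q=s['q']
    for k in range(n+1):
        q2,near=kin.ik(s['tool_pos']*(1-k/n)+np.array(pos)*k/n,(r0*R.from_rotvec(rv*k/n)).as_matrix(),q)
        if not near or k==n: print(k,near,None if q2 is None else q2.round(2))
        if q2 is None:break
        q=q2
E
python3 - <<'E'
from h import *;from plan import *
M=graspM(np.radians(80),np.radians(45));G=np.r_[CUP,.064]
path(tcp(G,M)-.14*M[:,0],M);print(tcp(G,M)-.14*M[:,0])
path(tcp(G,M)-.14*M[:,0],M*[1,-1,-1])
E
```

```text
pos [0.586  0.0117 0.2278] q [-0.25  0.35  1.57  0.46  1.32 -0.28] shift: [-0.398 -0.18   1.722] then turn: [-20.282  -0.455   3.43 ]
5 False None
[ 0.51411812 -0.32739935  0.14970134]
pos [0.586  0.0117 0.2278] q [-0.25  0.35  1.57  0.46  1.32 -0.28] shift: [-0.398 -0.18   1.722] then turn: [0.37  2.233 0.296]
8 True [-0.89  0.68  1.36  0.57  1.66 -0.83]
```

```bash
M="python3 -m pendant"
for i in 1; do
$M '[-0.15,0,0.1,1,0,0,0.17, -0.15,0,0,1,0,0,0.17, 0,0,0,1,0,0,0.17, 0,0,0,1,0,0,0.17, 0,0,0,1,0,0,0.17]' 35 >/dev/null
$M '[0,0,0,1,0,0,0.17, 0,0,0,1,0,0,0.17, 0,0,0,1,0,0,0.17, 0,0,0,1,0,0,0.17, 0,0,0,1,0,0,0.17]' >/dev/null
$M '[0,0,0,1,0,0,0.17, 0,0,0,1,0,0,0.17, 0,0,0,1,0,0,0.17, 0,0,0,1,0,0,0.17, 0,0,0,1,0,0,0.17]' >/dev/null
$M '[0,0,0,1,0,0,0.17, 0,0,0,1,0,0,0.17, 0,0,0,1,0,0,0.17, 0,0,0,1,0,0,0.17, 0,0,0,1,0,0,0.17]'
done
python3 - <<'E'
from h import *;from plan import *
M=graspM(np.radians(80),np.radians(45));G=np.r_[CUP,.064]
path(tcp(G,M)-.14*M[:,0],M)
E
```

```text
time_s: 11.55
tool_pos: [0.5689, -0.0492, 0.2583]
ee_rot: [-0.414, 0.32, 0.603, 0.602]
wrist_force: [0.6, -1.3, 0.5]
grip_width: 0.0755
pos [ 0.5689 -0.0492  0.2583] q [-0.38  0.33  1.54  0.48  1.42  2.56] shift: [-0.178  0.432 -1.445] then turn: [ 1.772 -1.986 -0.362]
8 True [-0.89  0.68  1.36  0.57  1.66  2.31]
```

```bash
M="python3 -m pendant"
$M '[-0.022,0.054,-0.18,0,0,0,0.17, -0.022,0.054,-0.18,0,0,0,0.17, -0.022,0.054,-0.18,0,0,0,0.17, -0.022,0.054,-0.18,0,0,0,0.17]' >/dev/null
$M '[-0.022,0.054,-0.18,0,0,0,0.17, -0.022,0.054,-0.18,0,0,0,0.17, -0.022,0.054,-0.18,0,0,0,0.17, -0.022,0.054,-0.18,0,0,0,0.17]' >/dev/null
$M '[0,0,0,0.44,-0.5,-0.09,0.17, 0,0,0,0.44,-0.5,-0.09,0.17, 0,0,0,0.44,-0.5,-0.09,0.17, 0,0,0,0.44,-0.5,-0.09,0.17, 0,0,0,0,0,0,0.17]'
python3 - <<'E'
from h import *;from plan import *
c=manip.calibration('wrist');np.save('c2.npy',c,allow_pickle=True)
cv2.imwrite('pics/w2.png',manip.grab_frame('wrist'))
M=graspM(np.radians(80),np.radians(45));G=np.r_[CUP,.064]
path(tcp(G,M),M)
for n,x,y,z in(('cup rim',*CUP,.085),('drop',.5054,-.1866,.078),('pot',.5638,-.2965,.032)): print(n,proj(c,[x,y,z]).round())
E
```

```text
time_s: 12.85
tool_pos: [0.5085, -0.3288, 0.1443]
ee_rot: [-0.24, 0.296, 0.595, 0.708]
wrist_force: [-0.8, 0.2, -0.4]
grip_width: 0.0758
pos [ 0.509  -0.3284  0.1454] q [-0.89  0.69  1.37  0.56  1.66  2.31] shift: [ 0.691 -0.028  0.021] then turn: [-0.05   0.013 -0.039]
8 True [-0.77  0.71  1.61  0.64  1.38  2.24]
cup rim [312. 263.]
drop [349. 279.]
pot [254. 174.]
```

View pics/w2.png

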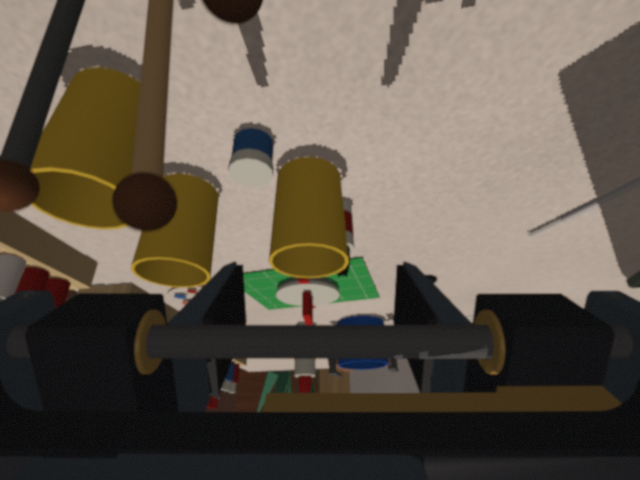

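The view, upside down and from behind, shows the cup rim at (310,262), with edges at columns 270-348 and its lowest edge at row 277. The pot is at (252,165) and the dropper is hidden behind the cup at (349,235). Brush tips are close to the camera at upper left, (145,200) and (15,185), so I need to work out where they are before moving in.

```bash
python3 - <<'E'
from h import *;from plan import *
c=np.load('c2.npy',allow_pickle=True).item();q=manip.calibration('side');t=manip.calibration('top')
print('cam',c['pose'].round(3).tolist())
print('rim L/R at .085',atz(c,270,258,.085),atz(c,349,258,.085),'near/far',atz(c,310,277,.085),atz(c,310,244,.085))
print('pot',atz(c,252,172,.032))
def tri(a,ua,b,ub):
    o1,d1=ray(a,*ua);o2,d2=ray(b,*ub);s=np.linalg.lstsq(np.c_[d1,-d2],o2-o1,rcond=None)[0]
    p,r=o1+s[0]*d1,o2+s[1]*d2;return ((p+r)/2).round(3),round(np.linalg.norm(p-r)*1e3,1)
for w in((145,202),(15,185),(233,3)):
    for s in((323,407),(329,403),(343,401),(358,408),(361,424),(322,427)):
        p,e=tri(c,w,q,s)
        if e<8 and p[2]<.25: print(w,s,p,e,'in tool frame',(R.from_quat(manip.read_state()['ee_rot']).inv().apply(p-manip.read_state()['tool_pos'])).round(3))
E
```

```text
cam [[-0.984, 0.095, 0.15, 0.478], [0.177, 0.474, 0.863, -0.503], [0.011, 0.875, -0.483, 0.209], [0.0, 0.0, 0.0, 1.0]]
rim L/R at .085 [ 0.5594 -0.2586] [ 0.4994 -0.2464] near/far [ 0.5366 -0.2156] [ 0.5245 -0.2751]
pot [ 0.5642 -0.2989]
(145, 202) (323, 407) [ 0.503 -0.472  0.186] 1.3 in tool frame [-0.13  -0.019 -0.072]
(145, 202) (329, 403) [ 0.515 -0.461  0.175] 2.9 in tool frame [-0.113 -0.029 -0.07 ]
(15, 185) (343, 401) [ 0.544 -0.459  0.167] 0.8 in tool frame [-0.102 -0.057 -0.071]
(233, 3) (343, 401) [ 0.595 -0.318 -0.172] 2.3 in tool frame [ 0.241 -0.086 -0.206]
```

Two brush tips sit about 72 mm to the tool's -z side, which is the camera side. Turned this way, the camera would sweep past them about 20 mm away. I'll raise the arm and turn the tool half a turn about its axis so the camera rides on top. That also makes the pour a nearly pure pitch move.

```bash
M="python3 -m pendant"
$M '[-0.15,0,0.15,0,0,0,0.17, -0.15,0,0.15,0,0,0,0.17, -0.15,0,0.15,0,0,0,0.17, -0.15,0,0.15,0,0,0,0.17]' >/dev/null
$M '[0,0,0,-1,0,0,0.17, 0,0,0,-1,0,0,0.17, 0,0,0,-1,0,0,0.17, 0,0,0,-1,0,0,0.17, 0,0,0,-1,0,0,0.17]' >/dev/null
$M '[0,0,0,-1,0,0,0.17, 0,0,0,-1,0,0,0.17, 0,0,0,-1,0,0,0.17, 0,0,0,-1,0,0,0.17, 0,0,0,-1,0,0,0.17]' >/dev/null
$M '[0,0,0,-1,0,0,0.17, 0,0,0,-1,0,0,0.17, 0,0,0,-1,0,0,0.17, 0,0,0,-1,0,0,0.17, 0,0,0,-1,0,0,0.17]' >/dev/null
$M '[0,0,0,-1,0,0,0.17, 0,0,0,-1,0,0,0.17, 0,0,0,-1,0,0,0.17, 0,0,0,-1,0,0,0.17, 0,0,0,-1,0,0,0.17]' >/dev/null
$M '[0,0,0,-0.9,0,0,0.17, 0,0,0,0,0,0,0.17]'
sed -i 's/CUP=np.array.*/CUP=np.array([.530,-.2445])/; s/lo=.12/lo=.13/g' plan.py
cat >s4.py <<'E'
from h import *;from plan import *
OBS[4]=(.6428,-.2436,.033,.086);OBS[5]=(.6413,-.35,.033,.086);OBS[6]=(.515,-.47,.045,.18)
OBS.append((.53,.41,.08,.045))
CAM=g(L(-.2,-.13,3),L(-.03,.03,3),L(-.11,-.04,3))
s=.038
FO=np.vstack([g(L(-.06,.019,8),[-a,-a+.0135],L(-.016,.016,3)) for a in(s+.0135,-s)])
M=graspM(np.radians(80),np.radians(45))*[1,-1,-1];hz=.064;G=np.r_[CUP,hz]
if __name__=='__main__':
    t=manip.calibration('top');print('box',[atz(t,*p,.045) for p in((130,245),(160,235),(176,275),(148,286))])
    print([round(1e3*clear(G,M,x,OBS)) for x in(BODY,FO,CAM)]);path(tcp(G,M)-.14*M[:,0],M);path(tcp(G,M),M)
    for psi in(80,90,100,110,120):
        p=np.radians(psi);sg=-np.radians(80);q=[.85,.95,1.55,-1.05,2,1];mm=[]
        for th in range(138,-1,-6):
            Gi,Mi,o,C=pour(p,np.radians(th),sg,M,hz);q,n=ik(tcp(Gi,Mi),Mi,q)
            if q is None: print('fail',th);break
            if th==138:qe=q
            mm.append([n]+[round(1e3*clear(Gi,Mi,x,OBS)) for x in(BODY,FING,CAM)])
        print(psi,qe.round(2),q if q is None else q.round(2),np.array(mm).min(0),mm[0])
E
python3 s4.py
```

```text
time_s: 15.5
tool_pos: [0.5106, -0.3281, 0.3174]
ee_rot: [0.708, 0.594, -0.297, 0.241]
wrist_force: [0.5, 0.8, 0.3]
grip_width: 0.0757
box [array([0.5931, 0.5351]), array([0.6225, 0.4468]), array([0.5002, 0.3957]), array([0.4687, 0.4774])]
[9, 15, 67]
pos [ 0.5106 -0.3281  0.3174] q [-0.89  0.58  1.13  0.61  1.95 -0.63] shift: [0.592 0.032 0.593] then turn: [-0.076 -0.001  0.028]
8 True [-0.89  0.69  1.35  0.57  1.66 -0.83]
pos [ 0.5106 -0.3281  0.3174] q [-0.89  0.58  1.13  0.61  1.95 -0.63] shift: [1.292 0.035 0.593] then turn: [-0.076 -0.001  0.028]
8 True [-0.78  0.71  1.6   0.64  1.39 -0.9 ]
80 [ 0.73  1.01  1.31 -0.89  2.23  0.96] [-0.1   0.34  2.    0.98  1.02 -0.56] [ 1 14 31  2] [True, 23, 39, 2]
90 [ 0.79  0.97  1.42 -0.97  2.12  0.97] [-0.1   0.4   1.89  0.88  1.15 -0.6 ] [ 1 23 31  2] [True, 24, 40, 2]
100 [ 0.84  0.93  1.54 -1.05  2.01  1.  ] [-0.08  0.46  1.78  0.8   1.27 -0.65] [ 1 24 31  2] [True, 24, 38, 2]
110 [ 0.88  0.89  1.67 -1.14  1.9   1.04] [-0.06  0.52  1.67  0.72  1.39 -0.7 ] [ 1 24 31  2] [True, 24, 35, 2]
120 [ 0.92  0.85  1.8  -1.24  1.8   1.1 ] [-0.02  0.57  1.56  0.65  1.5  -0.76] [ 1 24 23  2] [True, 24, 36, 2]
```

```bash
M="python3 -m pendant"
$M '[0.12,0.007,0.12,0,0,0,0.13, 0.12,0.007,0.12,0,0,0,0.13, 0.12,0.007,0.12,0,0,0,0.13, 0.12,0.007,0.12,0,0,0,0.13, 0.11,0.007,0.11,0,0,0,0.13]' >/dev/null
$M '[0,0,0,-0.08,0,0.03,0.13, 0,0,0,0,0,0,0.13]'
python3 - <<'E'
from s4 import *
path(tcp(G,M),M)
c=manip.calibration('wrist');cv2.imwrite('pics/w3.png',manip.grab_frame('wrist'));np.save('c3.npy',c,allow_pickle=True)
print(proj(c,[*CUP,.085]),proj(c,[CUP[0]-.032,CUP[1],.085]),proj(c,[CUP[0]+.032,CUP[1],.085]))
E
```

```text
time_s: 16.2
tool_pos: [0.5155, -0.3292, 0.1505]
ee_rot: [0.709, 0.594, -0.292, 0.245]
wrist_force: [-0.2, -0.4, 0.8]
grip_width: 0.0795
pos [ 0.5155 -0.3292  0.1505] q [-0.89  0.69  1.35  0.57  1.67 -0.82] shift: [ 0.704 -0.003  0.004] then turn: [-0.011 -0.02  -0.005]
8 True [-0.78  0.71  1.6   0.64  1.39 -0.9 ]
[318.17941253 217.93852167] [277.31117819 224.09979423] [358.26387182 211.90105202]
```

View pics/w3.png

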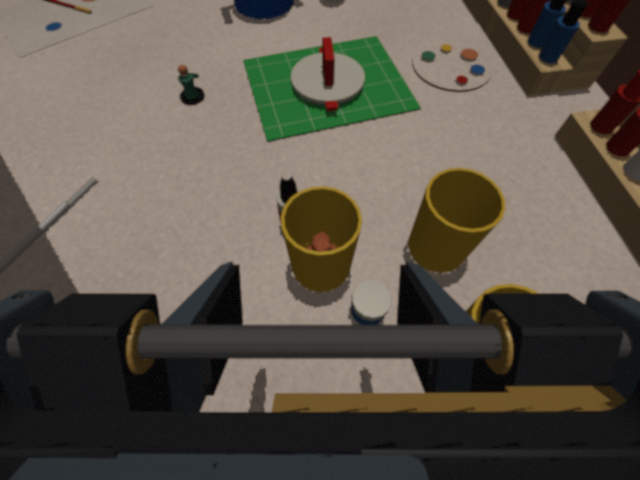

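The lid lies on the mat near its middle, grip upwards. The cup rim is centred at about (320,214) against a predicted (318,218), so the estimate is within about 3 mm. I'll advance along the tool axis and grip.

```bash
M="python3 -m pendant"
$M '[0.12,-0.002,0,0,0,0,0.13, 0.14,0,0,0,0,0,0.13, 0.14,0,0,0,0,0,0.13, 0.14,0,0,0,0,0,0.13]' |grep -E "pos|force"
$M '[0.1,0,0,0,0,0,0.13, 0.065,0,0,0,0,0,0.13, 0,0,0,0,0,0,0.13]' |grep -E "pos|force"
$M '[0,0,0,0,0,0,1, 0,0,0,0,0,0,1, 0,0,0,0,0,0,1, 0,0,0,0,0,0,1, 0,0,0,0,0,0,1]' 38
python3 - <<'E'
from s4 import *
path(tcp(G,M),M)
E
```

```text
tool_pos: [0.5294, -0.2545, 0.0752]
wrist_force: [-0.5, -1.0, 0.7]
tool_pos: [0.5326, -0.2304, 0.0508]
wrist_force: [-1.0, -0.2, 0.1]
time_s: 17.45
tool_pos: [0.533, -0.232, 0.0511]
ee_rot: [0.709, 0.593, -0.292, 0.245]
wrist_force: [0.9, -2.0, 5.7]
grip_width: 0.0613
pos [ 0.533  -0.232   0.0511] q [-0.78  0.71  1.6   0.64  1.39 -0.91] shift: [ 0.003 -0.004 -0.   ] then turn: [-0.005 -0.018 -0.024]
8 True [-0.78  0.71  1.6   0.64  1.39 -0.9 ]
```

```bash
M="python3 -m pendant"
sed -i 's/max(lo,.105+/max(lo,.125+/; s/lo=.13)/lo=.135)/g' plan.py
$M '[-0.03,0,-0.03,0,0,0,1, -0.08,0,-0.08,0,0,0,1, -0.12,0,-0.12,0,0,0,1, -0.12,0,-0.12,0,0,0,1, -0.1,0,-0.1,0,0,0,1]'
cat >s5.py <<'E'
from s4 import *
import sys
p=np.radians(110);sg=-np.radians(80);M0=M
def pp(th): return pour(p,np.radians(th),sg,M0,hz)
def tgt(th): Gi,Mi,_,_=pp(th);return tcp(Gi,Mi),Mi
E
python3 - <<'E'
from s5 import *
t,Mt=tgt(0);print(t);path(t,Mt,12)
for th in(0,70,138):
    Gi,Mi,_,_=pp(th);print(th,[round(1e3*clear(Gi,Mi,x,OBS)) for x in(BODY,FING,CAM)])
E
```

```text
time_s: 17.95
tool_pos: [0.5317, -0.2315, 0.1787]
ee_rot: [0.708, 0.594, -0.293, 0.245]
wrist_force: [0.5, 0.1, -1.8]
grip_width: 0.0619
[0.5355022  0.19964543 0.17570639]
pos [ 0.5317 -0.2315  0.1787] q [-0.78  0.58  1.49  0.62  1.59 -0.76] shift: [ 1.517 -0.358 -1.489] then turn: [-2.477 -0.016 -2.472]
12 True [-0.06  0.49  1.65  0.72  1.42 -0.68]
0 [51, 32, 153]
70 [59, 32, 118]
138 [29, 35, 7]
```

```bash
M="python3 -m pendant"
$M '[0.05,-0.012,-0.05,0,0,0,1, 0.1,-0.024,-0.099,0,0,0,1, 0.11,-0.026,-0.108,0,0,0,1, 0.11,-0.026,-0.108,0,0,0,1, 0.11,-0.026,-0.108,0,0,0,1]' >/dev/null
$M '[0.11,-0.026,-0.108,0,0,0,1, 0.11,-0.026,-0.108,0,0,0,1, 0.11,-0.026,-0.108,0,0,0,1, 0.11,-0.026,-0.108,0,0,0,1, 0.11,-0.026,-0.108,0,0,0,1]' >/dev/null
$M '[0.11,-0.026,-0.108,0,0,0,1, 0.11,-0.026,-0.108,0,0,0,1, 0.11,-0.026,-0.108,0,0,0,1, 0.1,-0.024,-0.099,0,0,0,1, 0.05,-0.01,-0.05,0,0,0,1]' >/dev/null
$M '[0,0,0,-0.5,0,-0.5,1, 0,0,0,-0.5,0,-0.5,1, 0,0,0,-0.5,0,-0.5,1, 0,0,0,-0.5,0,-0.5,1, 0,0,0,-0.47,0,-0.47,1]'
$M '[0,0,0,0,0,0,1,0,0,0,0,0,0,1]' >/dev/null
python3 - <<'E'
from s5 import *
t,Mt=tgt(0);path(t,Mt,4)
a=manip.grab_frame('side');b=manip.grab_frame('top')
cv2.imwrite('pics/p3.png',np.hstack([cv2.resize(a[90:290,180:380],(400,400),interpolation=2),cv2.resize(b[190:310,170:320],(400,400),interpolation=2)]))
E
```

```text
time_s: 19.95
tool_pos: [0.5359, 0.1974, 0.1739]
ee_rot: [0.529, 0.758, -0.219, 0.313]
wrist_force: [0.4, 0.8, -1.6]
grip_width: 0.0614
pos [0.5358 0.1979 0.1742] q [-0.06  0.5   1.65  0.72  1.42 -0.68] shift: [ 0.001  0.001 -0.011] then turn: [-0.019 -0.02  -0.009]
4 True [-0.06  0.49  1.65  0.72  1.42 -0.68]
```

View pics/p3.png

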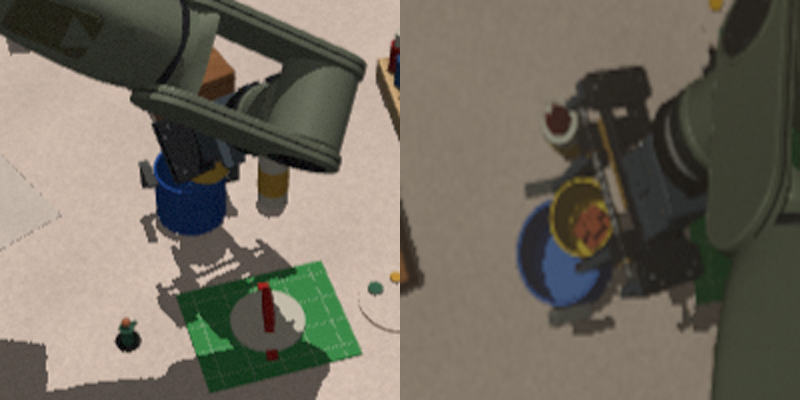

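```bash
cat >rows.py <<'E'
from s5 import *
def rows(ths):
    s=manip.read_state();x=s['tool_pos'];r=R.from_quat(s['ee_rot']);o=[]
    for th in ths:
        t,Mt=tgt(th);v=r.inv().apply(t-x)/.2;w=(r.inv()*R.from_matrix(Mt)).as_rotvec()/.15
        w=np.round(w,2);v=np.round(v,3);o.append([*v,*w])
        x=x+r.apply(v*.2);r=r*R.from_rotvec(w*.15)
        print(th,*v,*w)
E
python3 -c "
from rows import *
rows(list(range(6,73,6))+list(range(76,138,4))+[138])"
```

```text
6 -0.015 0.003 -0.002 -0.02 -0.72 -0.01
12 -0.015 0.0 0.009 0.0 -0.7 -0.0
18 -0.01 0.0 0.011 0.0 -0.69 -0.0
24 -0.006 0.0 0.012 0.0 -0.7 -0.0
30 -0.001 0.0 0.012 0.0 -0.7 -0.0
36 0.004 0.0 0.011 0.0 -0.7 -0.0
42 0.007 0.0 0.009 0.0 -0.7 -0.0
48 0.012 0.0 0.006 0.0 -0.7 -0.0
54 0.015 0.0 0.003 0.0 -0.69 -0.0
60 0.016 0.0 -0.001 0.0 -0.7 -0.0
66 0.019 0.0 -0.006 0.0 -0.7 -0.0
72 0.019 0.0 -0.01 0.0 -0.7 -0.0
76 0.012 0.0 -0.009 0.0 -0.46 -0.0
80 0.012 0.0 -0.012 -0.0 -0.47 -0.0
84 0.006 0.0 -0.01 -0.0 -0.46 -0.0
88 -0.013 0.0 0.003 -0.0 -0.47 -0.0
92 -0.013 0.0 0.004 -0.0 -0.46 -0.0
96 -0.014 0.0 0.003 -0.0 -0.47 -0.0
100 -0.013 0.0 0.003 -0.0 -0.47 -0.0
104 -0.013 0.0 0.004 -0.0 -0.46 -0.0
108 -0.013 0.0 0.003 -0.0 -0.47 -0.0
112 -0.013 0.0 0.004 -0.0 -0.46 -0.0
116 -0.014 0.0 0.003 -0.0 -0.47 -0.0
120 -0.013 0.0 0.003 -0.0 -0.46 -0.0
124 -0.013 0.0 0.004 -0.0 -0.47 -0.0
128 -0.013 0.0 0.003 -0.0 -0.46 -0.0
132 -0.013 0.0 0.004 -0.0 -0.47 -0.0
136 -0.014 0.0 0.003 -0.0 -0.46 -0.0
138 -0.006 0.0 0.002 -0.0 -0.24 -0.0
```

```bash
M="python3 -m pendant"
$M '[-0.015,0.003,-0.002,-0.02,-0.72,0,1, -0.015,0,0.009,0,-0.7,0,1, -0.01,0,0.011,0,-0.7,0,1, -0.006,0,0.012,0,-0.7,0,1, -0.001,0,0.012,0,-0.7,0,1]' >/dev/null
$M '[0.004,0,0.011,0,-0.7,0,1, 0.007,0,0.009,0,-0.7,0,1, 0.012,0,0.006,0,-0.7,0,1, 0.015,0,0.003,0,-0.7,0,1, 0.016,0,-0.001,0,-0.7,0,1]' 
$M '[0.019,0,-0.006,0,-0.7,0,1, 0.019,0,-0.01,0,-0.7,0,1, 0,0,0,0,0,0,1]' 
python3 -c "
from rows import *
t,Mt=tgt(72);path(t,Mt,2)
t,Mt=tgt(138);path(t,Mt,6)
rows(range(76,105,4))"
```

```text
time_s: 21.25
tool_pos: [0.5423, 0.1803, 0.1677]
ee_rot: [0.35, 0.496, -0.455, 0.652]
wrist_force: [0.4, -0.9, -1.7]
grip_width: 0.0619
time_s: 21.55
tool_pos: [0.5404, 0.1827, 0.1566]
ee_rot: [0.298, 0.428, -0.489, 0.7]
wrist_force: [-0.2, 0.4, -2.2]
grip_width: 0.0617
pos [0.5404 0.1827 0.1566] q [ 0.57  0.41  1.67 -0.5   1.21  0.43] shift: [-0.004  0.006  0.014] then turn: [0.026 0.017 0.   ]
2 True [ 0.56  0.41  1.67 -0.49  1.21  0.43]
pos [0.5404 0.1827 0.1566] q [ 0.57  0.41  1.67 -0.5   1.21  0.43] shift: [-0.135  0.006 -0.084] then turn: [ 0.023 -7.663 -0.015]
6 True [ 0.88  0.88  1.67 -1.14  1.9   1.04]
76 0.009 0.006 0.004 0.03 -0.45 -0.0
80 0.011 -0.0 -0.011 -0.0 -0.46 -0.0
84 0.007 -0.0 -0.011 -0.0 -0.47 -0.0
88 -0.014 -0.0 0.004 -0.0 -0.46 0.0
92 -0.013 -0.0 0.003 -0.0 -0.47 0.0
96 -0.013 -0.0 0.003 -0.0 -0.47 0.0
100 -0.013 -0.0 0.004 -0.0 -0.46 0.0
104 -0.013 -0.0 0.003 -0.0 -0.47 0.0
```

```bash
M="python3 -m pendant"
$M '[0.009,0.006,0.004,0.03,-0.45,0,1, 0.011,0,-0.011,0,-0.47,0,1, 0.007,0,-0.011,0,-0.47,0,1, -0.014,0,0.004,0,-0.47,0,1, 0,0,0,0,0,0,1]' |grep force
$M '[-0.013,0,0.003,0,-0.47,0,1, -0.013,0,0.003,0,-0.47,0,1, 0,0,0,0,0,0,1, 0,0,0,0,0,0,1]' |grep force
$M '[-0.013,0,0.003,0,-0.47,0,1, -0.013,0,0.003,0,-0.47,0,1, 0,0,0,0,0,0,1, 0,0,0,0,0,0,1]' |grep force
$M '[-0.013,0,0.003,0,-0.47,0,1, -0.013,0,0.003,0,-0.47,0,1, 0,0,0,0,0,0,1, 0,0,0,0,0,0,1]' |grep force
$M '[-0.013,0,0.003,0,-0.47,0,1, 0,0,0,0,0,0,1, -0.013,0,0.003,0,-0.47,0,1, 0,0,0,0,0,0,1, 0,0,0,0,0,0,1]' |grep force
python3 -c "
from rows import *
t,Mt=tgt(120);path(t,Mt,2)
rows(range(124,141,4))
a=manip.grab_frame('side');b=manip.grab_frame('top')
cv2.imwrite('pics/p4.png',np.hstack([cv2.resize(a[90:290,180:380],(400,400),interpolation=2),cv2.resize(b[190:310,170:320],(400,400),interpolation=2)]))
"
```

```text
wrist_force: [-0.3, 0.6, -1.9]
wrist_force: [0.7, -1.0, -1.8]
wrist_force: [1.2, -0.8, -1.0]
wrist_force: [0.9, 0.4, -0.5]
wrist_force: [-0.2, -0.6, -1.6]
pos [0.539  0.1966 0.1702] q [ 0.85  0.73  1.66 -1.03  1.7   0.94] shift: [-0.009 -0.012 -0.012] then turn: [-0.043  0.043  0.013]
2 True [ 0.85  0.73  1.67 -1.02  1.69  0.93]
124 -0.022 -0.012 -0.008 -0.04 -0.42 0.01
128 -0.014 0.0 0.003 -0.0 -0.47 0.0
132 -0.013 0.0 0.003 -0.0 -0.46 0.0
136 -0.013 0.0 0.004 -0.0 -0.47 0.01
140 -0.013 0.0 0.003 -0.0 -0.46 -0.0
```

View pics/p4.png

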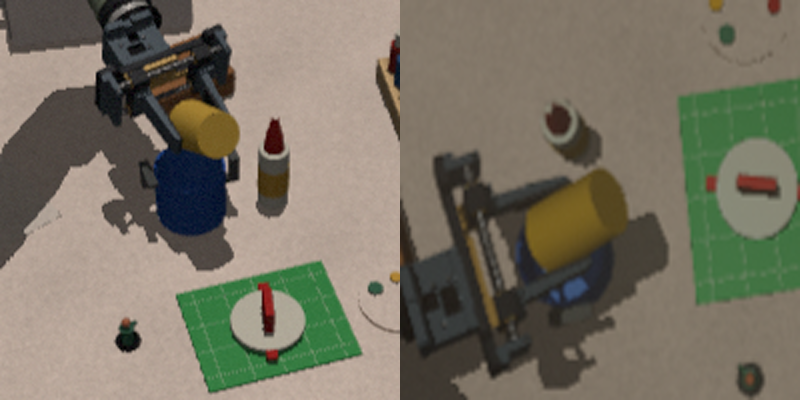

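The cup is tipped over the canister mouth with no chunks on the desk, and the lid is on the mat. I'll keep tipping.

```bash
M="python3 -m pendant"
$M '[-0.022,-0.012,-0.008,-0.04,-0.42,0,1, 0,0,0,0,0,0,1, -0.014,0,0.003,0,-0.47,0,1, 0,0,0,0,0,0,1, 0,0,0,0,0,0,1]' |grep force
$M '[-0.013,0,0.003,0,-0.47,0,1, 0,0,0,0,0,0,1, -0.013,0,0.003,0,-0.47,0,1, 0,0,0,0,0,0,1, 0,0,0,0,0,0,1]' |grep force
$M '[-0.013,0,0.003,0,-0.47,0,1, 0,0,0,0,0,0,1, -0.006,0,0.002,0,-0.24,0,1, 0,0,0,0,0,0,1, 0,0,0,0,0,0,1]' |grep force
$M '[0,0,0,0,0,0,1, 0,0,0,0,0,0,1, 0,0,0,0,0,0,1, 0,0,0,0,0,0,1, 0,0,0,0,0,0,1]'
python3 -c "
from rows import *
t,Mt=tgt(142);path(t,Mt,2)
rows(range(134,-1,-8))"
```

```text
wrist_force: [0.6, -0.5, -1.0]
wrist_force: [-0.5, 0.8, -1.3]
wrist_force: [0.6, 0.0, -1.1]
time_s: 25.85
tool_pos: [0.5311, 0.2113, 0.1731]
ee_rot: [-0.037, -0.052, -0.573, 0.817]
wrist_force: [0.2, -0.6, -1.1]
grip_width: 0.0622
pos [0.5311 0.2113 0.1731] q [ 0.88  0.92  1.66 -1.17  1.95  1.06] shift: [0.001 0.001 0.002] then turn: [0.003 0.038 0.012]
2 True [ 0.88  0.92  1.66 -1.17  1.95  1.06]
134 0.026 0.001 -0.008 0.0 0.97 0.01
126 0.026 -0.0 -0.009 0.0 0.93 0.0
118 0.025 -0.0 -0.009 0.0 0.93 0.0
110 0.026 -0.0 -0.01 0.0 0.93 0.0
102 0.026 -0.0 -0.009 0.0 0.93 0.0
94 0.025 -0.0 -0.01 0.0 0.93 0.0
86 0.026 -0.0 -0.009 -0.0 0.93 0.0
78 -0.004 -0.0 0.015 -0.0 0.93 0.0
70 -0.022 -0.0 0.022 -0.0 0.94 0.0
62 -0.023 -0.0 0.013 -0.0 0.93 0.0
54 -0.023 -0.0 0.005 -0.0 0.93 0.0
46 -0.019 -0.0 -0.002 -0.0 0.93 0.0
38 -0.015 -0.0 -0.009 -0.0 0.93 0.0
30 -0.007 -0.0 -0.013 -0.0 0.93 0.0
22 0.001 -0.0 -0.017 -0.0 0.93 0.0
14 0.008 -0.0 -0.016 -0.0 0.93 0.0
6 0.017 -0.0 -0.015 -0.0 0.93 0.0
```

```bash
M="python3 -m pendant"
$M '[-0.013,0,0.003,0,-0.47,0,1, 0,0,0,0,0.3,0,1, 0,0,0,0,-0.3,0,1, 0,0,0,0,0.3,0,1, 0,0,0,0,-0.3,0,1]' |grep force
for i in 1 2 3 4 5 6; do $M '[0,0,0,0,0,0,1]'|grep force; done
python3 -c "
from rows import *
t,Mt=tgt(146);path(t,Mt,2)
b=manip.grab_frame('wrist');a=manip.grab_frame('side')
cv2.imwrite('pics/p5.png',np.hstack([cv2.resize(b,(400,300)),cv2.resize(a[90:240,180:380],(400,300),interpolation=2)]))
"
```

```text
wrist_force: [0.6, -0.3, 0.3]
wrist_force: [0.9, 0.2, -0.9]
wrist_force: [0.8, 0.9, -0.9]
wrist_force: [0.5, 0.2, -1.0]
wrist_force: [-0.3, -0.6, -0.2]
wrist_force: [0.1, -0.4, -0.8]
wrist_force: [0.0, -0.5, -0.8]
pos [0.5302 0.2138 0.1734] q [ 0.88  0.96  1.66 -1.2   2.    1.08] shift: [0.001 0.001 0.002] then turn: [0.004 0.043 0.011]
2 True [ 0.88  0.95  1.66 -1.19  2.    1.08]
```

View pics/p5.png

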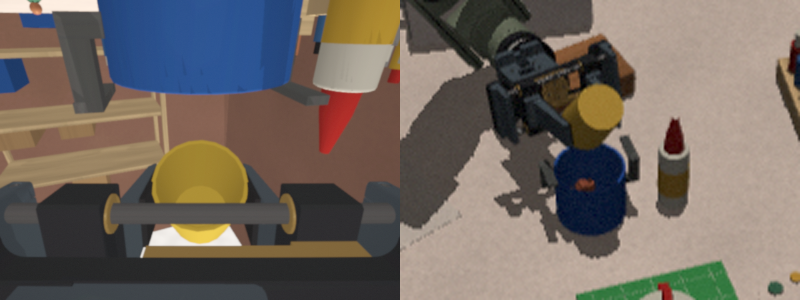

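The wrist camera looks straight into the cup and it is empty. The mean force of about -0.8 N matches the 70 g cup alone, and chunks are visible in the canister. I'll right the cup and work out a clear spot for it.

```bash
M="python3 -m pendant"
$M '[0.013,0,-0.004,0,0.5,0,1, 0.026,0,-0.008,0,0.95,0,1, 0.026,0,-0.009,0,0.93,0,1, 0.026,0,-0.009,0,0.93,0,1, 0.026,0,-0.009,0,0.93,0,1]' >/dev/null
$M '[0.026,0,-0.009,0,0.93,0,1, 0.026,0,-0.009,0,0.93,0,1, 0.026,0,-0.009,0,0.93,0,1, -0.004,0,0.015,0,0.93,0,1, -0.022,0,0.022,0,0.93,0,1]' >/dev/null
$M '[-0.023,0,0.013,0,0.93,0,1, -0.023,0,0.005,0,0.93,0,1, -0.019,0,-0.002,0,0.93,0,1, -0.015,0,-0.009,0,0.93,0,1, -0.007,0,-0.013,0,0.93,0,1]' >/dev/null
$M '[0.001,0,-0.017,0,0.93,0,1, 0.008,0,-0.016,0,0.93,0,1, 0.017,0,-0.015,0,0.93,0,1, 0.01,0,-0.01,0,0.6,0,1, 0,0,0,0,0,0,1]'
cat >s6.py <<'E'
from s5 import *
import sys
OBS.append((.41,.03,.017,.047))
b=manip.calibration('top');print('fig',atz(b,301,303,.02),'pen',atz(b,341,339,.005),atz(b,382,370,.005))
for f in(80,95,110):
  Mf=graspM(np.radians(f),np.radians(45))*[1,-1,-1]
  for x,y in((.42,-.1),(.40,-.12),(.40,-.06),(.43,-.07),(.38,.12),(.40,.14),(.36,-.06)):
    Gf=np.r_[x,y,hz];q,n=ik(tcp(Gf,Mf),Mf,[-.4,.6,1.8,.7,1.2,-.7])
    print(f,x,y,[round(1e3*clear(Gf,Mf,z,OBS)) for z in(BODY,FOPEN,CAM)],n,None if q is None else q.round(2))
t,Mt=tgt(0);path(t,Mt,2)
E
python3 s6.py
```

```text
time_s: 29.05
tool_pos: [0.5351, 0.1964, 0.1746]
ee_rot: [0.529, 0.754, -0.226, 0.317]
wrist_force: [0.4, 0.2, -1.2]
grip_width: 0.0614
fig [0.4102 0.0221] pen [ 0.2991 -0.0987] [ 0.2049 -0.2209]
80 0.42 -0.1 [1, 30, 105] True [-0.72  0.52  2.05  0.72  1.16 -1.05]
80 0.4 -0.12 [18, 39, 105] True [-0.78  0.52  2.06  0.68  1.18 -1.07]
80 0.4 -0.06 [27, 39, 105] True [-0.69  0.48  2.15  0.76  1.11 -1.07]
80 0.43 -0.07 [19, 39, 105] True [-0.66  0.51  2.08  0.76  1.13 -1.03]
80 0.38 0.12 [33, 32, 129] True [-0.32  0.4   2.38  1.11  0.9  -1.1 ]
80 0.4 0.14 [33, 31, 109] True [-0.25  0.41  2.34  1.15  0.88 -1.06]
80 0.36 -0.06 [63, 39, 126] True [-0.75  0.46  2.22  0.73  1.09 -1.13]
95 0.42 -0.1 [13, 31, 105] True [-0.66  0.57  1.94  0.57  1.28 -1.1 ]
95 0.4 -0.12 [1, 32, 105] True [-0.71  0.56  1.95  0.54  1.29 -1.13]
95 0.4 -0.06 [33, 39, 105] True [-0.62  0.53  2.03  0.61  1.22 -1.11]
95 0.43 -0.07 [20, 39, 105] True [-0.6   0.56  1.96  0.61  1.25 -1.08]
95 0.38 0.12 [33, 39, 117] True [-0.28  0.44  2.25  0.89  1.02 -1.07]
95 0.4 0.14 [33, 24, 108] True [-0.22  0.46  2.21  0.92  1.01 -1.04]
95 0.36 -0.06 [40, 39, 115] True [-0.67  0.5   2.11  0.59  1.2  -1.16]
110 0.42 -0.1 [20, 39, 105] True [-0.58  0.61  1.84  0.45  1.39 -1.17]
110 0.4 -0.12 [18, 35, 105] True [-0.63  0.6   1.85  0.41  1.39 -1.2 ]
110 0.4 -0.06 [40, 39, 105] True [-0.54  0.57  1.93  0.48  1.33 -1.17]
110 0.43 -0.07 [33, 39, 105] True [-0.53  0.6   1.86  0.48  1.36 -1.14]
110 0.38 0.12 [33, 39, 109] True [-0.22  0.49  2.13  0.72  1.13 -1.09]
110 0.4 0.14 [28, 24, 91] True [-0.17  0.51  2.09  0.74  1.13 -1.05]
110 0.36 -0.06 [46, 30, 109] True [-0.58  0.54  2.02  0.46  1.29 -1.22]
pos [0.5351 0.1964 0.1746] q [-0.06  0.49  1.65  0.7   1.41 -0.66] shift: [ 0.006  0.007 -0.014] then turn: [-0.05   0.093  0.011]
2 True [-0.06  0.49  1.65  0.72  1.42 -0.68]
```

```bash
python3 - <<'E'
from s5 import *
t,Mt=tgt(0);Mf=Mt;Gf=np.r_[.40,-.06,hz];T=tcp(Gf,Mf)
s=manip.read_state();r=R.from_matrix(Mf)
print(T,'lateral',(r.inv().apply([T[0]-s['tool_pos'][0],T[1]-s['tool_pos'][1],0])/.2).round(3),'down to +5mm',(r.inv().apply([0,0,T[2]+.005-s['tool_pos'][2]])/.2).round(3),'per mm',(r.inv().apply([0,0,-.001])/.2).round(4))
E
```

```text
[ 0.39545332 -0.0475081   0.05070639] lateral [-0.641 -1.073  0.641] down to +5mm [0.42 0.   0.42] per mm [0.0035 0.     0.0035]
```

```bash
M="python3 -m pendant"
$M '[0,0,0,-0.05,0.09,0.01,1, -0.064,-0.107,0.064,0,0,0,1, -0.064,-0.107,0.064,0,0,0,1, -0.064,-0.107,0.064,0,0,0,1, -0.064,-0.107,0.064,0,0,0,1]' >/dev/null
$M '[-0.064,-0.107,0.064,0,0,0,1, -0.064,-0.107,0.064,0,0,0,1, -0.064,-0.107,0.064,0,0,0,1, -0.064,-0.107,0.064,0,0,0,1, -0.064,-0.107,0.064,0,0,0,1]' >/dev/null
$M '[-0.064,-0.107,0.064,0,0,0,1, 0.08,0,0.08,0,0,0,1, 0.12,0,0.12,0,0,0,1, 0.12,0,0.12,0,0,0,1, 0.07,0,0.07,0,0,0,1]' >/dev/null
$M '[0.03,0,0.03,0,0,0,1, 0,0,0,0,0,0,1, 0,0,0,0,0,0,1]'
python3 - <<'E'
from s5 import *
t,Mt=tgt(0);Mf=Mt;Gf=np.r_[.40,-.06,hz];path(tcp(Gf,Mf),Mf,2)
E
```

```text
time_s: 30.85
tool_pos: [0.3986, -0.0452, 0.0584]
ee_rot: [0.529, 0.756, -0.217, 0.317]
wrist_force: [-0.3, -0.5, -0.8]
grip_width: 0.0617
pos [ 0.3986 -0.0452  0.0584] q [-0.53  0.56  1.93  0.48  1.34 -1.17] shift: [ 0.023 -0.019  0.031] then turn: [ 0.052  0.023 -0.02 ]
2 True [-0.54  0.57  1.93  0.48  1.33 -1.17]
```

```bash
M="python3 -m pendant"
$M '[0.017,0,0.017,0.05,0.02,-0.02,1, 0,0,0,0,0,0,1]'|grep -E "pos|force"
for i in 1 2 3; do echo $i; $M '[0.004,0,0.004,0,0,0,1, 0,0,0,0,0,0,1]'|tee o.txt|grep -E "pos|force"; python3 - <<'E' && break
import sys,re
f=float(re.search(r'wrist_force: \[.*, (\S+)\]',open('o.txt').read()).group(1));sys.exit(0 if f>2 else 1)
E
done
```

```text
tool_pos: [0.3983, -0.0453, 0.0528]
wrist_force: [0.5, 0.9, -1.5]
1
tool_pos: [0.398, -0.0452, 0.0516]
wrist_force: [0.8, 0.4, -1.3]
2
tool_pos: [0.3981, -0.0451, 0.0509]
wrist_force: [0.5, -1.2, 5.0]
```

Contact at 5 N. Next I release, retreat along the tool axis and check.

```bash
M="python3 -m pendant"
$M '[0,0,0,0,0,0,0.1, 0,0,0,0,0,0,0.1, 0,0,0,0,0,0,0.1, 0,0,0,0,0,0,0.1, 0,0,0,0,0,0,0.1]'
$M '[-0.05,0,0,0,0,0,0.1, -0.15,0,0,0,0,0,0.1, -0.2,0,0,0,0,0,0.1, -0.2,0,0,0,0,0,0.1, -0.2,0,0,0,0,0,0.1]' >/dev/null
$M '[-0.1,0,-0.15,0,0,0,0.1, -0.1,0,-0.15,0,0,0,0.1, 0,0,0,0,0,0,0.1]'
python3 - <<'E'
from h import *
for n in('side','top'): cv2.imwrite(f'pics/f_{n}.png',manip.grab_frame(n))
a=cv2.imread('pics/f_side.png');b=cv2.imread('pics/f_top.png')
cv2.imwrite('pics/p6.png',np.hstack([cv2.resize(a[120:420,180:420],(400,500)),cv2.resize(b[170:370,190:350],(400,500),interpolation=2)]))
E
```

```text
time_s: 31.95
tool_pos: [0.3979, -0.0451, 0.0503]
ee_rot: [0.53, 0.757, -0.22, 0.312]
wrist_force: [0.1, 0.4, -0.5]
grip_width: 0.0822
time_s: 32.75
tool_pos: [0.4332, -0.1391, 0.2383]
ee_rot: [0.53, 0.755, -0.219, 0.316]
wrist_force: [-0.3, -0.5, -0.0]
grip_width: 0.0821
```

View pics/p6.png

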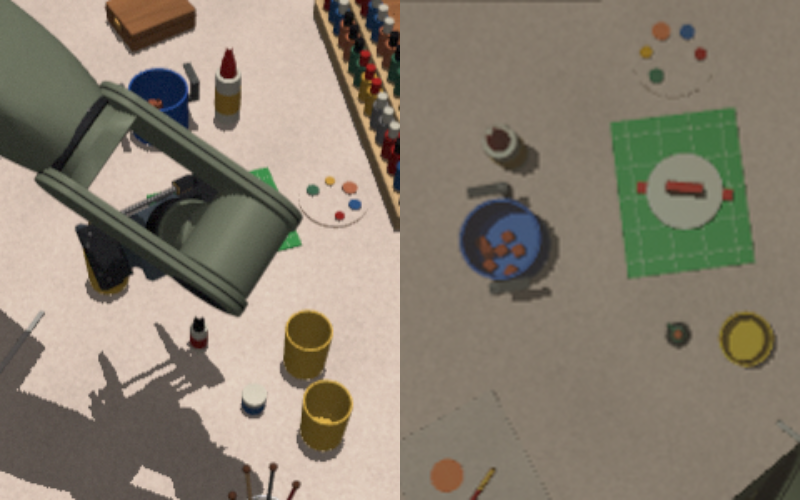

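```bash
python3 -c "
from cell import manip
print(manip.sign_off())"
```

```text
the job is handed in; nothing more can be done
None
```

The job is done and handed in at about 33 s on the robot's clock, against the 72 s limit. `sign_off` gives no verdict, so the results below come from my own checks.

- **Lid:** I turned the red grip 1.26 rad counter-clockwise, lifted the lid off and lowered it onto the mat until it touched at about 4 N. In the last top picture it lies grip up, within about 2 mm of the mat's middle.
- **Cup and rubble:** I tipped the cup to about 146° over the canister. The wrist camera then showed the cup empty, and the weight in the gripper matched an empty cup.
- **Chunk count:** The last top picture shows a cluster of chunks in the canister that I read as seven. Two of them merge at that resolution, so the count alone is not certain. No spilled chunks are visible on the desk.
- **Setting down:** The cup stands upright on clear desk at about (0.40, -0.06). I lowered it until it touched at about 5 N before letting go.
- **Other things on the desk:** The glue bottle, dropper bottle, pot and figure appear where they were. I compared them by eye in the pictures, not by measurement. The robot was clear of everything when I handed in.

None of the checks failed. My first approach to the cup would have swept the wrist camera about 20 mm past the brush tips, so I raised the arm and came in with the camera on top. During an earlier turn of the gripper, joint 6 read 2.56 rad, right at the end of its range; I saw no sign that it went past. The highest wrist force I read was about 6 N.

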